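# Put the packing-bench tools away in the shadow tray

## Task

Tidy the candle-packing bench: lay the scraper, the spanner and the caliper each in its own cut-out of the foam tray, the right way round and fully home. A gold candle tin has been left on top of the tray; stand it upright on the bench with the other tins, on their side of the blue tape and clear of it. Set things down rather than dropping them, and leave the other tins, the loose lid, the jar, the bottle, the roll of labels and the carton where they are.

Things in the scene. Friction and masses are not known exactly. Their poses are not given: they have to be found in the camera images.
- stray_tin_mid (a point): the closed gold candle tin left standing on the tray, across the joint between two foam inserts so that it covers parts of their cut-outs: upright cylinder 62 mm diameter, 46 mm high, about 0.15 kg. This point is its centre, half-way up. On the bench the point is 23 mm above the bench.
- scraper_grip (a point): wax scraper lying flat: orange handle 100 mm long, 24 mm wide, 16 mm thick, then a steel head and blade 56 mm wide. 164 mm long overall. This point is on the handle at mid-length of the whole tool, half-way up the handle, 8 mm above the tool's underside. x points along the tool to the blade edge (82 mm ahead; the handle reaches 18 mm ahead of the point and 82 mm behind it), z up.
- scraper_tip (a point): middle of the scraper's blade edge, 82 mm ahead of scraper_grip and 4.5 mm above the tool's underside
- spanner_grip (a point): steel combination spanner lying flat, 166 mm long, 9 mm thick heads, shank 13 mm wide and 7 mm thick. Open jaw (34 mm wide) at its +x end, ring (26 mm diameter) at its -x end. This point is the middle of the shank, half-way up, 4.5 mm above the tool's underside. x points along the shank to the open jaw, z up.
- spanner_tip (a point): middle of the open-jaw end of the spanner, 83 mm ahead of spanner_grip
- caliper_grip (a point): small digital caliper lying on its back with closed jaws, 170 mm long: black body with a display, 62 mm long (x), 26 mm wide (y), 13 mm thick, on a steel beam 14 mm wide. This point is the centre of the black body, half-way up, 6.5 mm above the underside. x points along the beam to the jaw end (46 mm ahead of the point; the bare beam ends 124 mm behind it); the long jaws stick out 37 mm to -y of the point and the short ones 23 mm to +y. z up.
- caliper_tip (a point): the points of the caliper's long jaws: 40 mm ahead (x) and 37 mm to -y of caliper_grip, 1 mm lower
- scraper_pocket (a point): T-shaped cut-out for the scraper, 10 mm deep, 3 mm larger than the tool on every side. This point and its axes are where scraper_grip and its axes come when the tool is fully home (8 mm above the yellow bottom of the cut-out). Finger notches as deep as the cut-out lie on both sides: 76 mm across in all (y), 44 mm along x, centred on this point.
- scraper_pocket_tip (a point): where scraper_tip comes when the scraper is fully home
- spanner_pocket (a point): cut-out for the spanner, wide end for the open jaw, 10 mm deep, 3 mm larger than the tool on every side. This point and its axes are where spanner_grip and its axes come when the tool is fully home (4.5 mm above the yellow bottom of the cut-out). Finger notches as deep as the cut-out lie on both sides: 76 mm across in all (y), 44 mm along x, centred on this point.
- spanner_pocket_tip (a point): where spanner_tip comes when the spanner is fully home
- caliper_pocket (a point): cut-out for the caliper, with a cross-piece for the jaws, 10 mm deep, 3 mm larger than the tool on every side. This point and its axes are where caliper_grip and its axes come when the tool is fully home (6.5 mm above the yellow bottom of the cut-out). Finger notches as deep as the cut-out lie on both sides: 76 mm across in all (y), 44 mm along x, centred on this point.
- caliper_pocket_tip (a point): where caliper_tip comes when the caliper is fully home
- tray: plywood shadow tray, 212 x 288 mm (x, y), rim 20 mm high, fixed to the bench; holds three dark foam inserts (200 x 92 mm, x and y) side by side along its y, in any order. Yellow bottoms of the cut-outs 8 mm, foam top 18 mm above the bench. Origin: centre of its underside, on the bench.
- tape_line (a point): blue tape stuck flat on the bench, 24 mm wide, 400 mm long along x (runs away from the robot). The tray is on its +y side; the tins' side is its -y side. This point is the middle of the tape, at bench height.
- tin_a_mid (a point): another gold candle tin, as the stray one, standing on the bench; leave it. Centre, half-way up (23 mm).
- tin_b_mid (a point): another gold candle tin, as the stray one, standing on the bench; leave it. Centre, half-way up (23 mm).
- tin_c_mid (a point): another gold candle tin, as the stray one, standing on the bench; leave it. Centre, half-way up (23 mm).
- jar_mid (a point): white candle jar with wooden lid, 73 mm diameter, 60 mm high; leave it. Centre, half-way up.
- bottle_mid (a point): amber glass bottle, 60 mm diameter, 170 mm high; leave it. Centre, half-way up.
- carton_mid (a point): small cardboard carton 90 x 70 x 40 mm (x, y, z); leave it. Centre, half-way up.
- tin_lid_mid (a point): spare gold tin lid lying flat on the bench, 64 mm diameter, 12 mm high; leave it. Centre, half-way up.
- label_roll_mid (a point): roll of blank labels standing on end, 60 mm diameter, 45 mm high; leave it. Centre, half-way up.
Mind the look-alikes: they are no part of the job. Leave any pink or turquoise look-alike of the part that bears stray_tin_mid alone.

How it is judged (in metres and radians):
At the end, for the whole second after the job is handed in: Each tool lies at rest in its own cut-out: grip point and tip within 6 mm of the cut-out's points and at most 3 mm high. The stray tin stands upright (0.1 rad) at rest on the bench, its centre over 30 mm to the tins' side (-y) of the tape's middle line and over 250 mm ahead of the base (distance between scraper_grip and scraper_pocket below 0.006 m and distance between scraper_tip and scraper_pocket_tip below 0.006 m and z of scraper_grip in the frame of scraper_pocket below 0.003 m and z of scraper_tip in the frame of scraper_pocket_tip below 0.003 m and linear speed of each of scraper, spanner, caliper, stray_tin below 0.02 m/s and distance between spanner_grip and spanner_pocket below 0.006 m and distance between spanner_tip and spanner_pocket_tip below 0.006 m and z of spanner_grip in the frame of spanner_pocket below 0.003 m and z of spanner_tip in the frame of spanner_pocket_tip below 0.003 m and distance between caliper_grip and caliper_pocket below 0.006 m and distance between caliper_tip and caliper_pocket_tip below 0.006 m and z of caliper_grip in the frame of caliper_pocket below 0.003 m and z of caliper_tip in the frame of caliper_pocket_tip below 0.003 m and y of stray_tin_mid in the frame of tape_line below -0.03 m and height (world z) of stray_tin_mid between 0.019 and 0.027 m and angle between stray_tin_mid's own z axis and vertical below 0.1 rad and world x of stray_tin_mid above 0.25 m); the robot touches nothing.
It fails at once if another tin, the lid, the jar, the bottle, the labels or the carton is shoved more than 25 mm or tipped (distance of any of tin_a_mid, tin_b_mid, tin_c_mid, jar_mid, bottle_mid, carton_mid, tin_lid_mid, label_roll_mid from where it was at the start of the episode above 0.025 m or angle between any of tin_a_mid, tin_b_mid, tin_c_mid, jar_mid, bottle_mid, carton_mid, tin_lid_mid, label_roll_mid's own z axis and vertical above 0.35 rad).
It fails at once if a tool or the stray tin is dropped: it moves faster than 0.6 m/s with no finger on it ((linear speed of scraper above 0.6 m/s and contact force between the fingers and scraper below 0.01 N) or (linear speed of spanner above 0.6 m/s and contact force between the fingers and spanner below 0.01 N) or (linear speed of caliper above 0.6 m/s and contact force between the fingers and caliper below 0.01 N) or (linear speed of stray_tin above 0.6 m/s and contact force between the fingers and stray_tin below 0.01 N)).
It also fails if it takes over 72 s, if anything falls off the work surface, if the arm or the gripper's body presses on something with over 40 N, if the wrist force passes 120 N, or if a joint passes its speed limit or range.

## Robot

A 6-joint arm with a two-finger parallel gripper is mounted at the origin on the work surface. World frame = base frame: x ahead of the robot, y to its left, z up, the work surface at z = 0. Lengths are in mm, angles in rad, forces in N, time in s.
With the tool pointing down it reaches from about 350 to 875 mm from the base axis. Payload 4.2 kg.
Tool frame: the origin (TCP) lies midway between the tips of the shut fingers; the grasp point (between the pads) lies 19 mm behind it; z points along the fingers, y is the direction in which the jaws open and shut (so a half turn about z gives the same grasp; the last joint's range is limited). The gripper opens to 87 mm and grips with 3 to 60 N. Pads are 19 mm wide; open, the fingers measure 117 mm over their backs; the gripper's body (75 mm by 190 mm) begins 51 mm behind the grasp point.
Start: joints at [1.436, 0.385, 0.008, 0, -1.194, -0.259], TCP at [239.779, 577.152, 222.55] pointing down, gripper open.
Joint ranges: [-3.14, 3.14], [-1.21, 2.06], [-1.07, 1.41], [-3.16, 2.05], [-2.99, -0.16], [-3.1, 3.1]. Speed limits (rad/s): [2.79, 2.79, 3.14, 3.14, 3.14, 3.14].

## Interface

Orientations are given as a unit quaternion [w, x, y, z].
In Python, from workcell import arm, eyes, ticket gives the robot as it stands. The module is installed in compiled form; this text tells all that it offers.
- The arm moves only by the shell command python3 -m pendant 'ROWS'. ROWS is JSON, one flat list of numbers, 5 for each row, row after row: the finger opening in mm, from 0 to 87, then the shift along the world's x, y, z in mm, then the turn about the world's z in rad. A call has 1 to 10 rows; each row is the pose to reach, as a shift and turn from the pose commanded when the call began; what a row does not reach only later rows make up. A row lasts 1/10 s, in which the tool goes at most 50 mm and 8.59 degrees, less where a joint would pass 70% of its speed; a pose out of reach is approached as far as the arm can. A call with a gripper value outside its range is refused whole. The fingers move at their own pace and stop on an object; the grip force is fixed at half the most. Time passes only in rows, so rows that repeat a pose let the fingers close. It gives the time, the measured TCP pose, the force and the opening at its end, in the units of the state.
- arm.get_state(): the state, without advancing time (a new reading comes with each control period).
- eyes.read_camera(name): name is "scene" or "top" or "wrist"; returns the picture (480x640x3 uint8, red, green, blue); there is no depth.
- eyes.calibration(name): a dict with "fovy" (degrees; the focal length in pixels is half the picture's height over the tangent of half this angle, whatever the lens; pixels are square), "cx", "cy" (the principal point, pixels), "dist" ([k1, k2, p1, p2, k3] as OpenCV has them; the pictures are not rectified), "camera_from_world" (4x4, takes a point from world to camera coordinates). Camera axes: x right, y up, looking along -z (the intrinsics and any distortion apply to the point x, -y, -z); pixel columns grow to the right and rows downward; lengths in mm; the calibration is good to about 2 mm. A picture is of the moment at which its call begins: read the wrist's pose just before it. calibration takes no time and is no camera call; for the wrist camera it gives the pose at the moment of the call.
- ticket.sign_off(): hands the job in, once; it reports no verdict.
The state is a dict: "clock": time; "joints": joint angles; "joint_velocities": joint speeds; "effort": joint torques, N m; "tcp_pos": TCP position; "tcp_rot": TCP orientation; "force": force on the tool from outside, world axes, zero at the start; "torque": the same for the moment, N m; "gripper_width": finger opening in mm.
Only numpy, scipy, OpenCV 4.12 (cv2) and the standard library are available. Lean on these libraries where they do the work, as an engineer would, in place of code of your own. Each camera call takes 0.05 s, during which the arm holds its last target.

## Working session

There is one attempt and no reset: what is moved stays moved. The work goes in short steps, Python scripts to look and compute and a shell command to move; the robot and the scene stay as the last step left them, time stands still between calls to the robot, and variables do not carry over. Pictures are saved under pics/ and viewed, and the job is handed in when it is done.

```bash
mkdir -p pics
cat > h.py <<'E'
import numpy as np, cv2
from workcell import arm, eyes, ticket
def K(c):
    f=240/np.tan(np.radians(c["fovy"])/2); return np.array([[f,0,c["cx"]],[0,f,c["cy"]],[0,0,1.]])
def pix2world(c,uv,z):
    uv=np.array(uv,float).reshape(-1,1,2)
    n=cv2.undistortPoints(uv,K(c),np.array(c["dist"],float)).reshape(-1,2)
    M=np.array(c["camera_from_world"]);R=M[:3,:3];t=M[:3,3]
    o=-R.T@t; d=np.c_[n[:,0],-n[:,1],-np.ones(len(n))]@R
    s=(np.asarray(z)-o[2])/d[:,2]; return o+d*s[:,None]
def world2pix(c,P):
    P=np.array(P,float).reshape(-1,3);M=np.array(c["camera_from_world"])
    q=P@M[:3,:3].T+M[:3,3]; q=q*[1,-1,-1]
    return cv2.projectPoints(q.reshape(-1,1,3),np.zeros(3),np.zeros(3),K(c),np.array(c["dist"],float))[0].reshape(-1,2)
def shot(name,fn):
    c=eyes.calibration(name); im=eyes.read_camera(name); cv2.imwrite(f"pics/{fn}.png",im[:,:,::-1]); 
    import pickle; pickle.dump(c,open(f"pics/{fn}.pkl","wb")); return c,im
def load(fn):
    import pickle; return pickle.load(open(f"pics/{fn}.pkl","rb")),cv2.imread(f"pics/{fn}.png")
E
python3 - <<'E'
from h import *
for n in("scene","top","wrist"):
    c,im=shot(n,n+"0"); print(n,c)
print(arm.get_state())
E
```

```text
scene {'fovy': 48.5818472403811, 'cx': 326.5098877017942, 'cy': 239.50010212678026, 'dist': array([-0.08416901,  0.        ,  0.        ,  0.        ,  0.        ]), 'camera_from_world': array([[ 7.26787209e-01,  6.86787698e-01,  1.01494025e-02,
        -3.44763699e+02],
       [-5.79951997e-01,  6.05678108e-01,  5.44802451e-01,
         2.75212969e+02],
       [ 3.68016350e-01, -4.01841619e-01,  8.38502999e-01,
        -1.51852994e+03],
       [ 0.00000000e+00,  0.00000000e+00,  0.00000000e+00,
         1.00000000e+00]])}
top {'fovy': 54.080310844543206, 'cx': 330.31431652412095, 'cy': 238.4130734314611, 'dist': array([-0.06576764,  0.        ,  0.        ,  0.        ,  0.        ]), 'camera_from_world': array([[ 1.68719247e-02, -9.99828870e-01,  7.58739537e-03,
        -5.44185714e+01],
       [ 9.96596290e-01,  1.74288223e-02,  8.05733942e-02,
        -5.47954594e+02],
       [-8.06918450e-02,  6.20214184e-03,  9.96719800e-01,
        -1.31433953e+03],
       [ 0.00000000e+00,  0.00000000e+00,  0.00000000e+00,
         1.00000000e+00]])}
wrist {'fovy': 71.9624916805405, 'cx': 318
[... 471 characters left out ...]
00000000e+00]])}
{'clock': 0.15, 'joints': array([ 1.43558292e+00,  3.85386570e-01,  6.94796226e-03, -3.02904948e-04,
       -1.19398876e+00, -2.58593995e-01]), 'joint_velocities': array([-0.00241188, -0.0034587 ,  0.00351619,  0.00211875, -0.00044343,
        0.00087746]), 'effort': array([-2.00694296e-05, -3.91051161e+01,  1.87587583e+01,  4.22231197e+00,
        1.23890134e-02, -1.32651326e-04]), 'tcp_pos': array([239.64821209, 576.75179854, 221.7173744 ]), 'tcp_rot': array([ 8.22647120e-04,  9.80665756e-01, -1.95688502e-01, -9.02361791e-05]), 'force': array([ 0.07140221, -0.3770736 , -0.05629278]), 'torque': array([-0.02161797, -0.00882098, -0.08233375]), 'gripper_width': 86.72862589607}
```

View pics/top0.png

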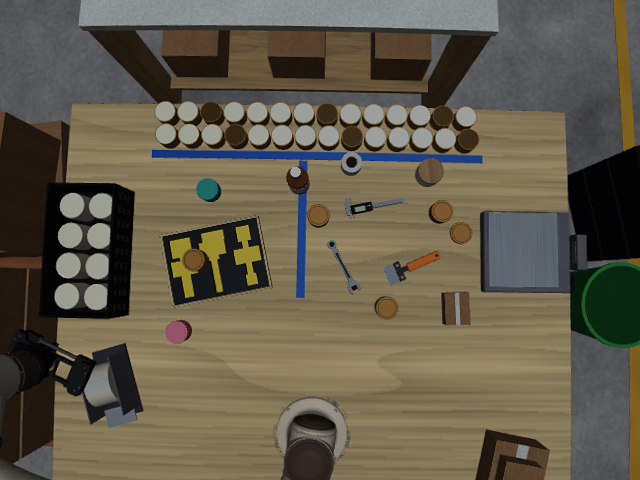

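View pics/scene0.png

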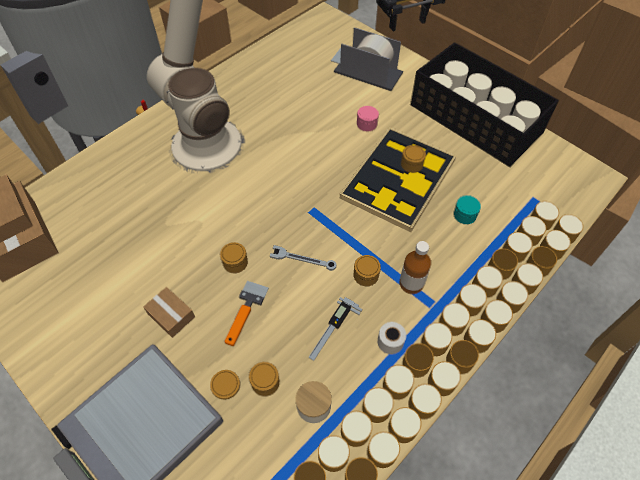

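View pics/wrist0.png

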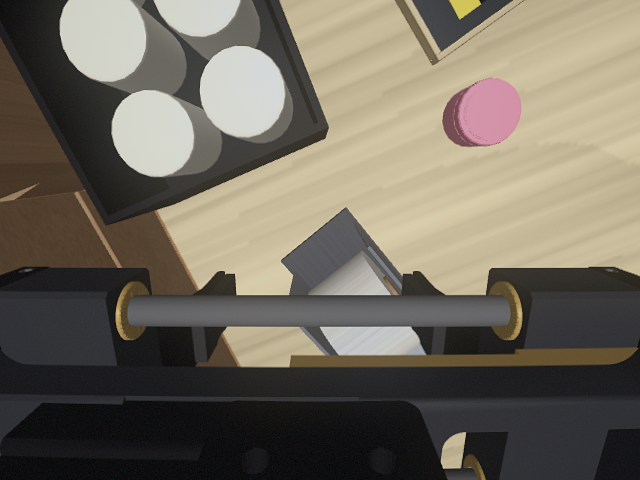

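Run:
```python
from h import *
c,im=load("top0")
a=cv2.resize(im[205:315,150:290],None,fx=4,fy=4,interpolation=3)
b=cv2.resize(im[160:330,290:485],None,fx=4,fy=4,interpolation=3)[:600]
cv2.imwrite("pics/a.png",a);cv2.imwrite("pics/b.png",b)
print(a.shape,b.shape)
for n,u,z in [("tray1",(162,237),20),("tray2",(258,217),20),("tray3",(271,288),20),("tray4",(174,305),20),("stray",(194,259),64),("t1",(318,215),46),("t2",(441,211),46),("t3",(460,233),46),("t4",(386,307),46),("tape",(304,160),0),("tapeend",(300,297),0),("bottle",(296,173),170)]: print(n,pix2world(c,u,[z])[0].round(0))
```

```text
(440, 560, 3) (600, 780, 3)
tray1 [545. 437.  20.]
tray2 [607. 163.  20.]
tray3 [406. 120.  20.]
tray4 [352. 395.  20.]
stray [482. 330.  64.]
t1 [612.  -9.  46.]
t2 [ 630. -356.   46.]
t3 [ 569. -410.   46.]
t4 [ 359. -202.   46.]
tape [780.  36.   0.]
tapeend [381.  39.   0.]
bottle [703.  47. 170.]
```

View pics/a.png

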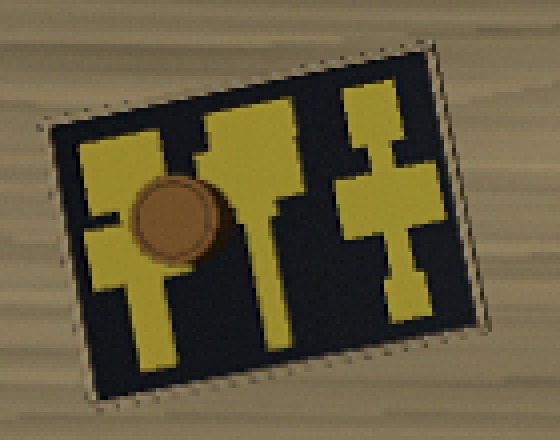

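View pics/b.png

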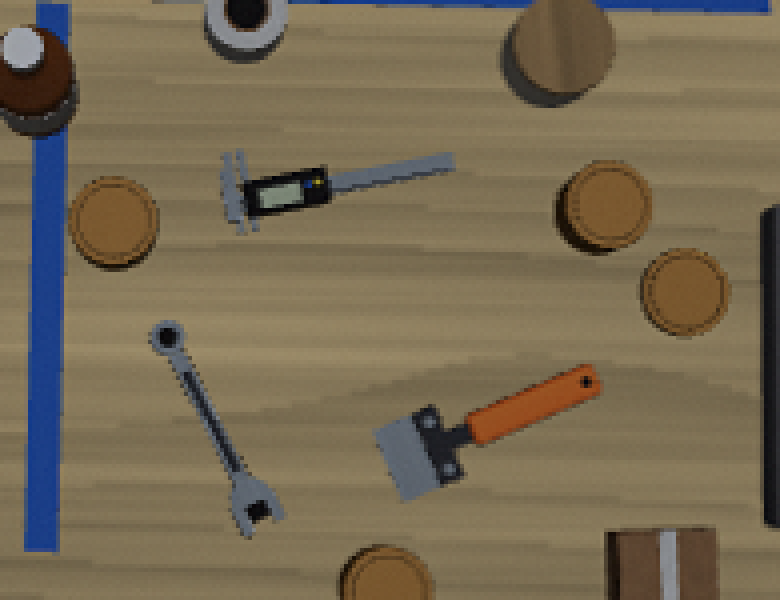

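Run:
```python
from h import *
from scipy.spatial.transform import Rotation as Ro
c,im=load("wrist0")
M=np.array(c["camera_from_world"]);o=-M[:3,:3].T@M[:3,3];print("cam",o)
s=arm.get_state();q=s["tcp_rot"];R=Ro.from_quat([q[1],q[2],q[3],q[0]]).as_matrix()
print("in tool",R.T@(o-s["tcp_pos"]),"\nview dir in tool",R.T@-M[2,:3])
print(pix2world(c,[(320,20),(320,140),(320,240)],[0,0,0]).round())
c,im=load("top0")
f=lambda x,y:(290+x/4,160+y/4)
for n,u,z in [("sp ring",f(168,337),9),("sp jaw",f(262,518),9),("cal jawfront",f(230,200),6),("cal beamend",f(453,160),6),("cal body",f(287,191),13),("scr edge",f(392,465),5),("scr end",f(600,375),16),("lid",(460,233),12),("carton",(455,308),40),("jar",(430,171),60),("roll",(351,162),45)]: print(n,pix2world(c,u,[z])[0].round(0))
```

```text
cam [300.96335554 551.83098362 384.65500923]
in tool [  66.20762485   -0.25255974 -162.9286755 ] 
view dir in tool [-2.45183946e-01 -7.92713149e-05  9.69476573e-01]
[[431. 496.   0.]
 [320. 541.   0.]
 [214. 585.   0.]]
sp ring [533. -50.   9.]
sp jaw [ 405. -119.    9.]
cal jawfront [633. -93.   6.]
cal beamend [ 666. -255.    6.]
cal body [ 640. -134.   13.]
scr edge [ 444. -212.    5.]
scr end [ 511. -360.   16.]
lid [ 572. -419.   12.]
carton [ 358. -397.   40.]
jar [ 741. -322.   60.]
roll [ 766. -100.   45.]
```

```bash
python3 -m pendant '[87,130,-322,50,0.61, 87,130,-322,50,0.61, 87,130,-322,50,0.61, 87,130,-322,50,0.61, 87,130,-322,50,0.61, 87,130,-322,50,0.61, 87,130,-322,50,0.61, 87,130,-322,50,0.61, 87,130,-322,50,0.61, 87,130,-322,50,0.61]'
python3 - <<'E'
from h import *
c,im=shot("wrist","tray1");s=arm.get_state();print(s["joints"],s["tcp_pos"],s["tcp_rot"],s["clock"])
E
```

```text
clock: 1.15
tcp_pos: [369.6, 255.6, 272.2]
tcp_rot: [0.0, 0.994, 0.108, -0.0]
force: [0.4, 0.8, -0.0]
gripper_width: 86.9
[ 9.69194105e-01  4.37606514e-02 -3.10510266e-01 -2.60214901e-04
 -1.21723248e+00  8.19054090e-01] [369.43664396 255.93393555 272.13305641] [ 1.88451177e-04  9.94099978e-01  1.08467013e-01 -3.23062829e-04] 1.2
```

View pics/tray1.png

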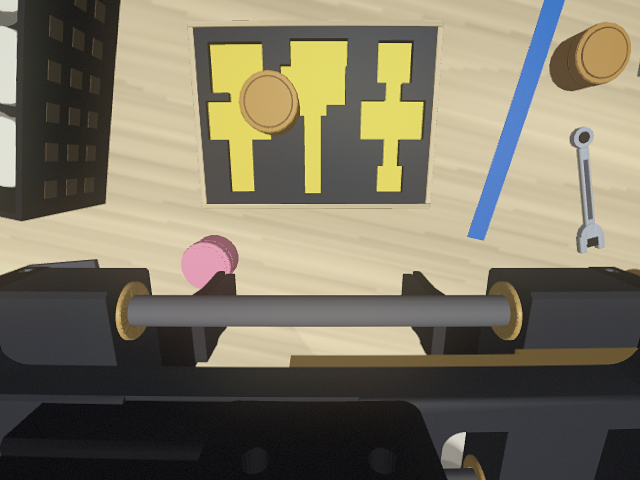

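```bash
cat >> h.py <<'E'
def rect(c,im,cen,yaw,z,w,h,s=2):
    """warp plane z to image; local x up, local y left; s px/mm; w along y,h along x"""
    H,W=int(h*s),int(w*s); jj,ii=np.meshgrid(np.arange(W),np.arange(H))
    lx=(H/2-ii)/s; ly=(W/2-jj)/s
    X=cen[0]+lx*np.cos(yaw)-ly*np.sin(yaw);Y=cen[1]+lx*np.sin(yaw)+ly*np.cos(yaw)
    p=world2pix(c,np.stack([X,Y,np.full_like(X,z)],-1)).astype(np.float32).reshape(H,W,2)
    return cv2.remap(im,p[...,0],p[...,1],cv2.INTER_LINEAR)
E
python3 - <<'E'
from h import *
c,im=load("tray1")
hsv=cv2.cvtColor(im,cv2.COLOR_BGR2HSV)
m=((hsv[...,2]<95)).astype(np.uint8); m[:20]=0;m[215:]=0;m[:,:185]=0;m[:,448:]=0
ye=((hsv[...,0]>22)&(hsv[...,0]<35)&(hsv[...,1]>120)&(hsv[...,2]>120)).astype(np.uint8); ye[:20]=0;ye[215:]=0;ye[:,:185]=0;ye[:,448:]=0
m=cv2.morphologyEx(m,cv2.MORPH_OPEN,np.ones((3,3)))
cs=np.vstack([k for k in cv2.findContours(m,0,1)[0] if cv2.contourArea(k)>500]).reshape(-1,2)
w=pix2world(c,cs,np.full(len(cs),18.))[:,:2].astype(np.float32)
r=cv2.minAreaRect(w);print(r)
for k in cv2.findContours(ye,0,1)[0]:
    if cv2.contourArea(k)<200: continue
    p=k.reshape(-1,2);w=pix2world(c,p,np.full(len(p),8.))[:,:2].astype(np.float32);print(p.min(0),p.max(0),cv2.minAreaRect(w))
yaw=.2175
o=rect(c,im,(477,279),yaw,18,300,225,2)
cv2.imwrite("pics/tray1r.png",o)
E
```

```text
((479.9234619140625, 284.6266784667969), (200.5576629638672, 276.614013671875), 12.50834846496582)
[208  44] [270 191] ((459.3892517089844, 375.7419128417969), (171.3697967529297, 74.77104187011719), 12.979304313659668)
[361  43] [423 191] ((499.93572998046875, 193.4080810546875), (172.05133056640625, 75.280517578125), 13.134912490844727)
[280  41] [347 192] ((479.6196594238281, 286.655029296875), (175.03106689453125, 78.97818756103516), 12.448641777038574)
```

View pics/tray1r.png

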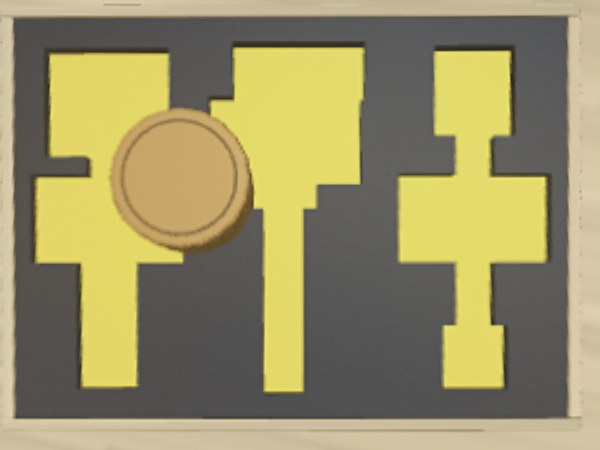

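Run:
```python
from h import *
c,im=load("tray1")
cv2.imwrite("pics/sp1.png",cv2.resize(im[115:265,550:640],None,fx=4,fy=4,interpolation=3))
o=rect(c,im,(469,-85),np.radians(27.5),9,110,200,3)
cv2.imwrite("pics/sp1r.png",o)
```

```text
(no output)
```

View pics/sp1r.png

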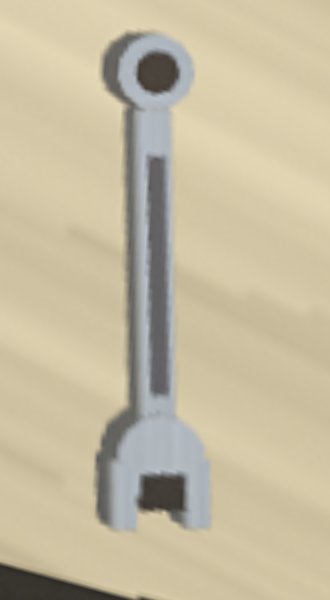

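```bash
python3 -m pendant '[87,78,-154,-36,-1.43, 87,78,-154,-36,-1.43, 87,78,-154,-36,-1.43, 87,78,-154,-36,-1.43, 87,78,-154,-36,-1.43, 87,78,-154,-36,-1.43, 87,78,-154,-36,-1.43, 87,78,-154,-36,-1.43, 87,78,-154,-36,-1.43, 87,156,-308,-72,-1.5]'
python3 -m pendant '[60,78,-154,-36,-1.37, 60,78,-154,-36,-1.37, 60,78,-154,-36,-1.37, 60,78,-154,-36,-1.37, 60,78,-154,-36,-1.37, 60,78,-154,-36,-1.37, 60,78,-154,-36,-1.37, 60,78,-154,-36,-1.37, 60,78,-154,-36,-1.37, 60,78,-154,-36,-1.37]'
python3 - <<'E'
from h import *
c,im=shot("wrist","sp2");s=arm.get_state();print(s["joints"],s["tcp_pos"],s["tcp_rot"],s["clock"])
o=rect(c,im,(473.3,-80.2),-2.6485,9,110,200,3)
cv2.imwrite("pics/sp2r.png",o)
E
```

```text
clock: 2.2
tcp_pos: [470.6, 62.0, 227.3]
tcp_rot: [-0.002, 0.802, -0.597, 0.001]
force: [2.0, 0.8, 0.0]
gripper_width: 87.0
clock: 3.2
tcp_pos: [548.3, -95.2, 189.5]
tcp_rot: [-0.001, -0.242, 0.97, 0.0]
force: [0.2, -0.3, 0.0]
gripper_width: 60.1
[ 1.19105765e-01  2.95834685e-01 -2.11235414e-01 -6.07246598e-05
 -1.06481285e+00 -1.19909097e+00] [548.28716459 -95.30909039 189.65623821] [-5.35637105e-04 -2.42935431e-01  9.70042309e-01  9.47759331e-05] 3.25
```

View pics/sp2.png

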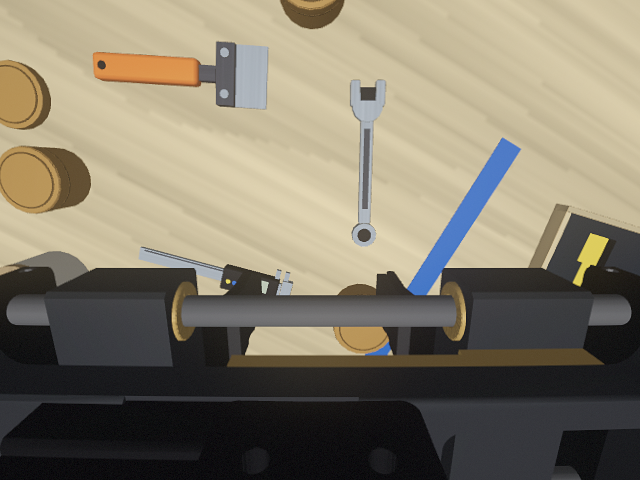

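View pics/sp2r.png

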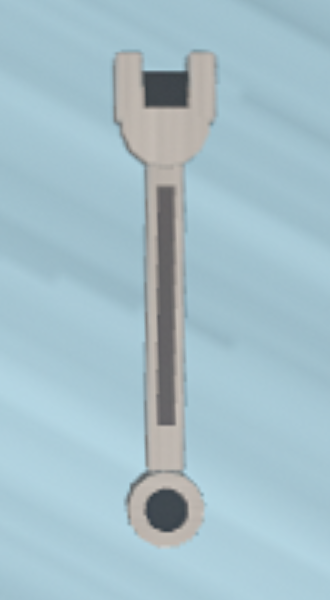

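```bash
python3 -m pendant '[50,-75,15,-40,0, 50,-75,15,-40,0, 50,-75,15,-90,0, 50,-75,15,-140,0, 50,-75,15,-165,0, 50,-75,15,-175,0, 50,-75,15,-182,0, 50,-75,15,-186,0, 50,-75,15,-186,0]'
python3 - <<'E'
from h import *
s=arm.get_state();print(s["tcp_pos"],s["tcp_rot"],s["force"],s["clock"])
E
```

```text
clock: 4.15
tcp_pos: [473.7, -81.3, 4.9]
tcp_rot: [0.001, -0.242, 0.97, -0.0]
force: [0.2, -0.3, 0.6]
gripper_width: 50.2
[473.69375729 -81.3392876    4.92544552] [ 7.66645451e-04 -2.41902094e-01  9.70300354e-01 -1.09238296e-04] [ 0.22098557 -0.32351916  0.57860072] 4.15
```

```bash
python3 -m pendant '[50,0,0,-2.5,0, 10,0,0,-2.5,0, 0,0,0,-2.5,0, 0,0,0,-2.5,0, 0,0,0,-2.5,0, 0,0,0,-2.5,0, 0,0,0,-2.5,0]'
python3 -m pendant '[0,0,0,15,0, 0,0,0,40,0, 0,0,0,80,0, 0,0,0,120,0, 0,0,0,120,0]'
python3 - <<'E'
from h import *
c,im=shot("wrist","sp3");s=arm.get_state();print(s["tcp_pos"],s["tcp_rot"],s["force"],s["clock"])
E
```

```text
clock: 4.85
tcp_pos: [472.9, -81.5, 1.9]
tcp_rot: [-0.0, -0.242, 0.97, 0.0]
force: [0.5, -0.2, 0.4]
gripper_width: 12.3
clock: 5.35
tcp_pos: [476.7, -81.3, 127.0]
tcp_rot: [0.006, -0.242, 0.97, -0.001]
force: [0.9, -0.8, -1.2]
gripper_width: 12.4
[474.53314529 -81.22172656 124.26108939] [ 3.23525288e-03 -2.41515227e-01  9.70391603e-01 -2.54346301e-04] [-0.51710712 -0.66062642 -1.8603694 ] 5.4
```

View pics/sp3.png

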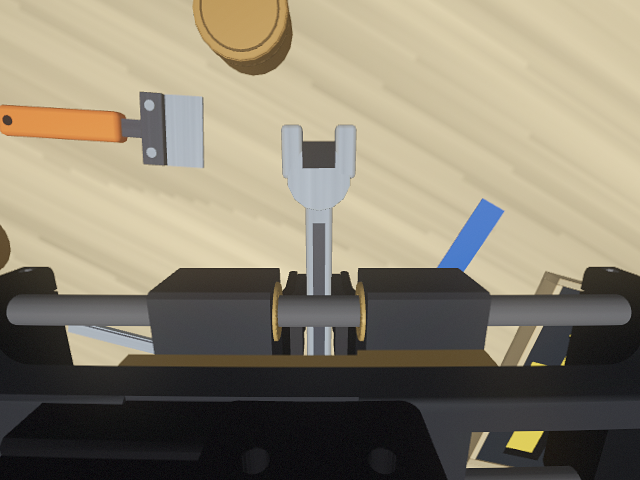

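```bash
cat >> h.py <<'E'
def head(q): return 2*np.arctan2(q[2],q[1])
def local(P,s):
    h=head(s["tcp_rot"]);d=np.array(P)-s["tcp_pos"];return np.array([d[0]*np.cos(h)+d[1]*np.sin(h),-d[0]*np.sin(h)+d[1]*np.cos(h),d[2]])
E
python3 - <<'E'
from h import *
c,im=load("sp3");s=arm.get_state();z=s["tcp_pos"][2]+7.1
for p in [(282,127),(356,127),(319,125),(330,210),(306,210)]:
    print(p,local(pix2world(c,p,[z])[0],s).round(1))
print((head(s["tcp_rot"])+np.pi)%(2*np.pi)-np.pi)
E
python3 -m pendant '[0,13,138,-10,1.43, 0,13,138,-10,1.43, 0,13,138,-10,1.43, 0,13,138,-10,1.43, 0,13,138,-10,1.43, 0,13,138,-10,1.43, 0,13,138,-10,1.43, 0,13,138,-10,1.43, 0,13,138,-10,1.43, 0,13,138,-10,1.43]'
python3 -m pendant '[0,13,138,-10,1.44, 0,13,138,-10,1.44, 0,13,138,-10,1.44, 0,13,138,-10,1.44, 0,13,138,-10,1.44, 0,13,138,-10,1.44, 0,13,138,-10,1.44, 0,13,138,-10,1.44, 0,13,138,-10,1.44, 0,13,138,-10,1.44]'
python3 - <<'E'
from h import *
c,im=shot("wrist","sp4");s=arm.get_state();print(s["tcp_pos"],head(s["tcp_rot"]),s["force"],s["clock"])
E
```

```text
(282, 127) [79.4 17.1  7.1]
(356, 127) [ 79.5 -16.5   7.1]
(319, 125) [80.3  0.3  7.1]
(330, 210) [41.4 -5.1  7.1]
(306, 210) [41.4  6.5  7.1]
-2.653736034169837
clock: 6.4
tcp_pos: [484.5, 56.0, 109.9]
tcp_rot: [0.002, 0.82, -0.573, -0.001]
force: [0.2, -0.1, -1.8]
gripper_width: 12.5
clock: 7.4
tcp_pos: [497.5, 193.7, 99.6]
tcp_rot: [0.001, 0.994, 0.11, -0.002]
force: [-0.3, -0.4, -1.0]
gripper_width: 12.5
[497.56972771 193.69821461  99.70023158] 0.2219228362914148 [ 0.6318409  -0.34716129 -0.76154832] 7.45
```

View pics/sp4.png

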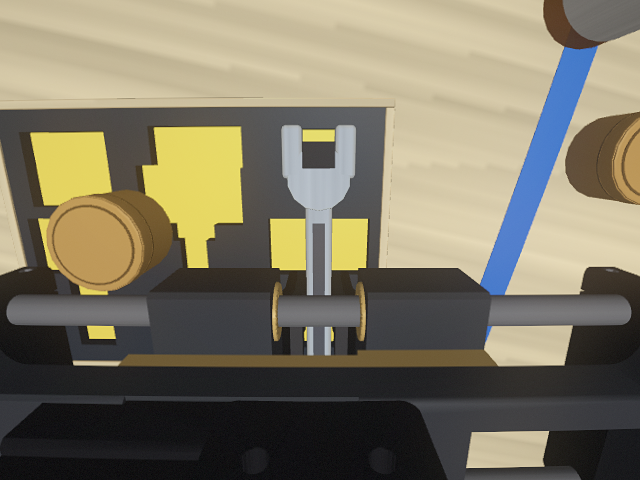

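Run:
```python
from h import *
c,im=load("sp4");s=arm.get_state();z=s["tcp_pos"][2]+7.1
print(local(pix2world(c,(319,125),[z])[0],s).round(1))
o=rect(c,im,(479.9,284.6),.2182,18,290,220,2.7)
cv2.imwrite("pics/sp4r.png",o)
t=.2182
for p,zz in [((394,100),20),((269,219),18),((368,219),18)]:
    w=pix2world(c,p,[zz])[0]; d=w[:2]-[479.9,284.6]; print(p,w.round(1),(d[0]*np.cos(t)+d[1]*np.sin(t)).round(1),(-d[0]*np.sin(t)+d[1]*np.cos(t)).round(1))
```

```text
[81.8  0.2  7.1]
(394, 100) [612.6 166.9  20. ] 104.1 -143.6
(269, 219) [512.1 235.4  18. ] 20.7 -55.0
(368, 219) [528.3 162.9  18. ] 21.0 -129.3
```

View pics/sp4r.png

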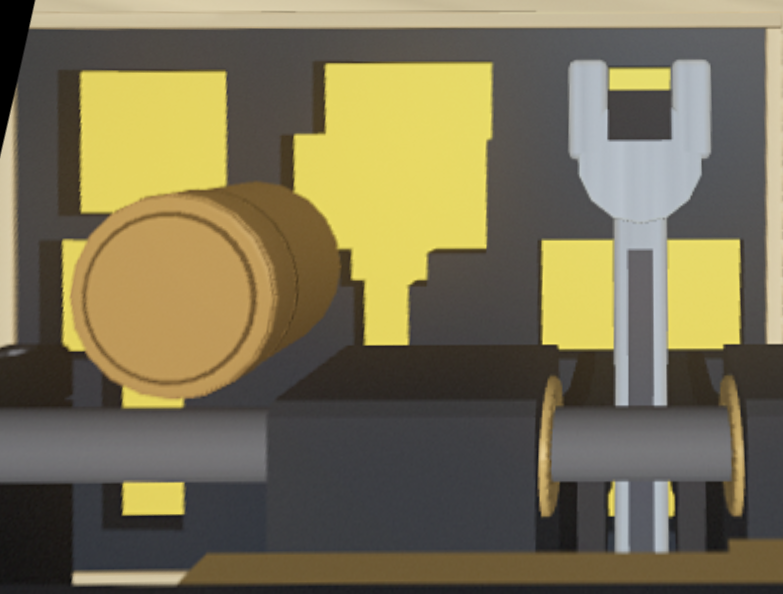

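```bash
python3 -m pendant '[0,3,1,-40,-0.004, 0,3,1,-65,-0.004, 0,3,1,-75,-0.004, 0,3,1,-75,-0.004, 0,3,1,-80,-0.004]'
python3 - <<'E'
from h import *
c,im=shot("wrist","sp5");s=arm.get_state();print(s["tcp_pos"],head(s["tcp_rot"]),s["force"],s["clock"])
E
```

```text
clock: 7.95
tcp_pos: [502.8, 196.1, 22.6]
tcp_rot: [-0.0, 0.994, 0.106, 0.001]
force: [0.8, 0.2, -0.9]
gripper_width: 12.4
[502.36429846 195.8402228   21.95507789] 0.21186965773228533 [ 0.80788458 -0.78284157 -2.05248052] 8.0
```

View pics/sp5.png

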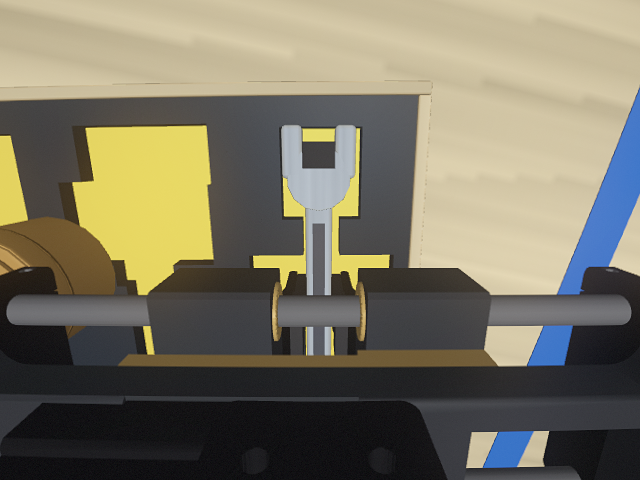

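```bash
python3 -m pendant '[0,-2,-1,0,0.004, 0,-2,-1,0,0.004, 0,-2,-1,0,0.004]'
python3 - <<'E'
from h import *
c,im=shot("wrist","sp6");s=arm.get_state();print(s["tcp_pos"],head(s["tcp_rot"]),s["force"],s["clock"])
cv2.imwrite("pics/sp6c.png",cv2.resize(im[110:270,240:400,::-1],None,fx=3.5,fy=3.5,interpolation=3))
E
```

```text
clock: 8.3
tcp_pos: [500.2, 194.7, 22.6]
tcp_rot: [-0.0, 0.994, 0.108, 0.001]
force: [-0.0, -0.5, -1.2]
gripper_width: 12.6
[500.16602845 194.68029857  22.49695954] 0.2162121699678559 [ 0.42113571  0.6185651  -0.51402311] 8.35
```

View pics/sp6c.png

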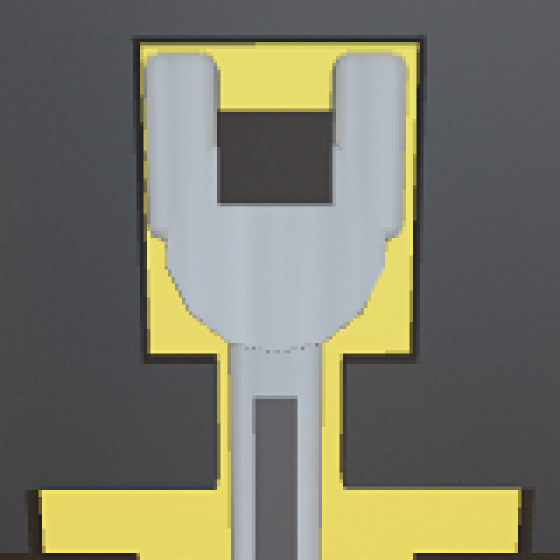

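```bash
python3 -m pendant '[0,0,-0.5,-4,0, 0,0,-0.5,-8,0, 0,0,-0.5,-11,0, 0,0,-0.5,-12,0, 0,0,-0.5,-12,0, 5,0,-0.5,-12,0, 15,0,-0.5,-12,0, 28,0,-0.5,-12,0, 28,0,-0.5,-12,0]'
python3 -m pendant '[28,0,0,20,0, 28,0,0,50,0, 28,0,0,100,0, 50,0,0,130,0,50,0,0,130,0]'
python3 - <<'E'
from h import *
c,im=shot("wrist","sp7");s=arm.get_state();print(s["tcp_pos"],head(s["tcp_rot"]),s["force"],s["clock"])
E
```

```text
clock: 9.25
tcp_pos: [500.2, 194.2, 9.8]
tcp_rot: [-0.0, 0.994, 0.108, 0.0]
force: [-0.4, 0.7, 0.2]
gripper_width: 23.5
clock: 9.75
tcp_pos: [502.9, 195.9, 145.1]
tcp_rot: [-0.003, 0.994, 0.108, 0.005]
force: [0.8, 0.1, -0.6]
gripper_width: 37.4
[501.17529839 194.93766523 142.32708997] 0.2162606665365662 [-0.42222473  0.65181607 -0.82912191] 9.8
```

View pics/sp7.png

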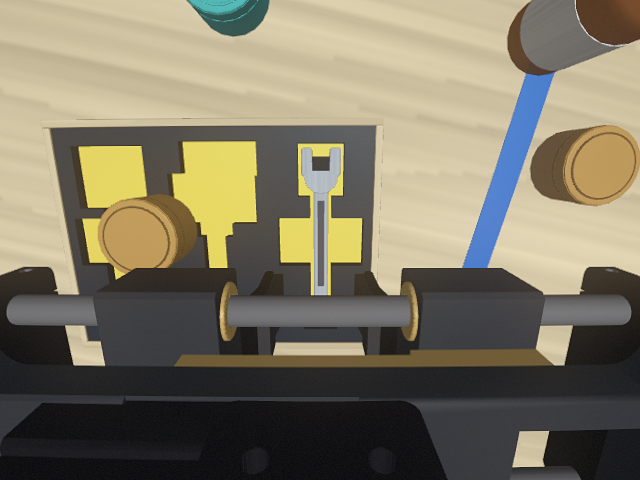

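Run:
```python
from h import *
for n,zz in (("tray1",64),("sp7",64)):
    c,im=load(n);g=cv2.medianBlur(cv2.cvtColor(im,cv2.COLOR_BGR2GRAY),3)
    print(n,cv2.HoughCircles(g,cv2.HOUGH_GRADIENT,1,40,param1=80,param2=15,minRadius=20,maxRadius=50)[0][:8].round(0).tolist() )
c,im=load("tray1");print(pix2world(c,[(268,99.5),(240,100),(297,100)],[64,64,64]).round(1))
cv2.imwrite("pics/tin1.png",cv2.resize(im[50:150,210:330],None,fx=5,fy=5,interpolation=3))
```

```text
tray1 [[268.0, 100.0, 31.0], [602.0, 50.0, 25.0], [204.0, 264.0, 24.0], [474.0, 314.0, 48.0], [158.0, 314.0, 44.0], [230.0, 76.0, 36.0], [464.0, 454.0, 22.0]]
sp7 [[134.0, 240.0, 34.0], [604.0, 162.0, 36.0], [548.0, 40.0, 41.0], [564.0, 168.0, 34.0], [234.0, 2.0, 33.0], [372.0, 318.0, 48.0], [260.0, 314.0, 41.0], [186.0, 312.0, 42.0]]
[[483.4 335.5  64. ]
 [476.7 364.2  64. ]
 [489.4 305.7  64. ]]
```

View pics/tin1.png

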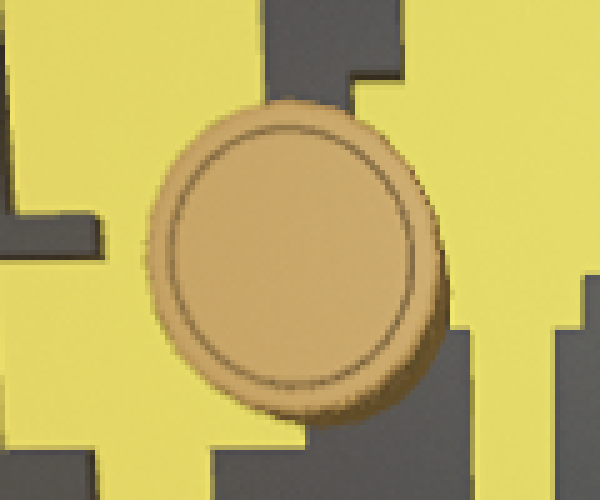

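```bash
python3 -m pendant '[87,-18,141,0,0, 87,-18,141,0,0, 87,-18,141,0,0, 87,-18,141,0,0, 87,-18,141,-40,0, 87,-18,141,-60,0, 87,-18,141,-60,0]'
python3 - <<'E'
from h import *
c,im=shot("wrist","tn1");s=arm.get_state();print(s["tcp_pos"],head(s["tcp_rot"]),s["gripper_width"],s["clock"])
E
```

```text
clock: 10.5
tcp_pos: [479.3, 332.1, 75.1]
tcp_rot: [0.003, 0.994, 0.107, -0.004]
force: [0.3, -0.0, 0.1]
gripper_width: 86.4
[480.84614568 333.33107687  77.47093672] 0.21580458510522627 86.29457942318827 10.55
```

View pics/tn1.png

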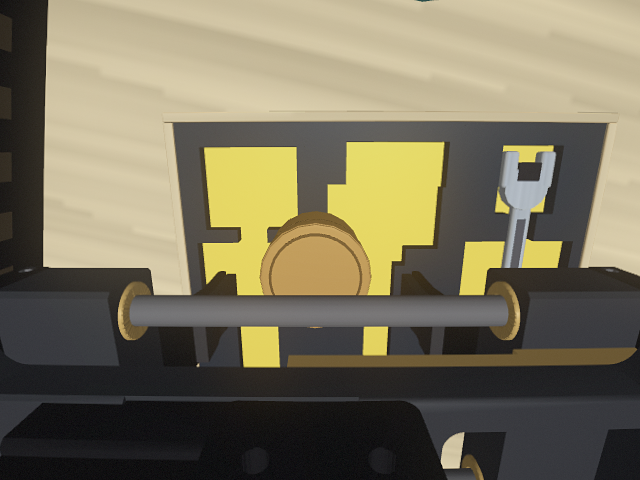

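```bash
python3 -m pendant '[87,0,0,-25,0, 87,0,0,-42,0, 87,0,0,-50,0, 87,0,0,-50,0, 60,0,0,-50,0, 50,0,0,-50,0, 45,0,0,-50,0, 45,0,0,-50,0]'
python3 -m pendant '[45,0,0,15,0, 45,0,0,50,0, 45,0,-50,90,0, 45,0,-100,90,0]'
python3 - <<'E'
from h import *
c,im=shot("wrist","tn2");s=arm.get_state();print(s["tcp_pos"],head(s["tcp_rot"]),s["gripper_width"],s["force"],s["clock"])
E
```

```text
clock: 11.35
tcp_pos: [482.1, 335.2, 30.5]
tcp_rot: [-0.0, 0.994, 0.108, 0.0]
force: [-0.3, -1.3, 1.0]
gripper_width: 62.5
clock: 11.75
tcp_pos: [484.1, 248.6, 122.0]
tcp_rot: [-0.002, 0.994, 0.11, 0.004]
force: [2.2, -0.6, -1.4]
gripper_width: 61.3
[480.63390962 240.24132496 120.97557747] 0.21338190595388495 61.52942526486585 [-3.54584789 -5.37428777 -1.76133166] 11.8
```

View pics/tn2.png

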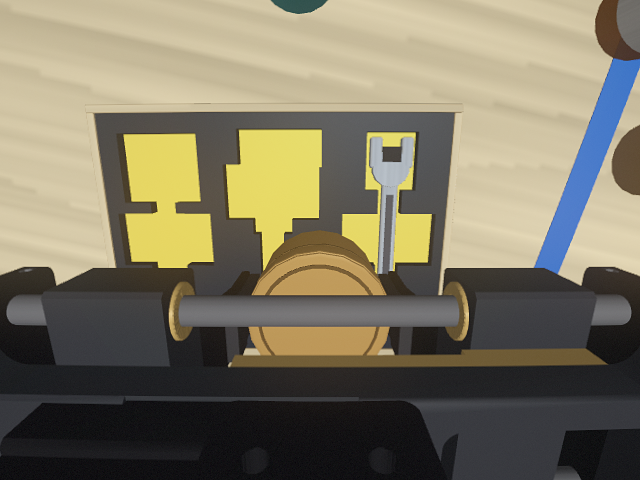

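```bash
python3 -m pendant '[45,0,-305,0,0, 45,0,-305,0,0, 45,0,-305,0,0, 45,0,-305,0,0, 45,0,-305,0,0, 45,0,-305,0,0, 45,0,-305,-30,0, 45,0,-305,-60,0, 45,0,-305,-80,0, 45,0,-305,-90,0]'
python3 -m pendant '[45,0,0,-8,0, 45,0,0,-13,0, 45,0,0,-16.5,0, 45,0,0,-17.5,0, 45,0,0,-17.5,0]'
```

```text
clock: 12.8
tcp_pos: [480.4, -59.1, 26.5]
tcp_rot: [0.0, 0.994, 0.107, -0.002]
force: [-0.1, 0.2, -0.7]
gripper_width: 61.5
clock: 13.3
tcp_pos: [482.5, -58.2, 12.5]
tcp_rot: [0.0, 0.994, 0.108, 0.001]
force: [-3.9, 1.7, 8.6]
gripper_width: 61.6
```

```bash
python3 -m pendant '[64,0,0,0,0, 72,0,0,0,0, 87,0,0,0,0, 87,0,0,0,0, 87,0,0,30,0, 87,0,0,70,0, 87,0,0,110,0, 87,0,0,150,0, 87,-15,-50,180,-0.15]'
python3 -m pendant '[60,-13,-122,0,-1.21, 60,-13,-122,0,-1.21, 60,-13,-122,0,-1.21, 60,-13,-122,0,-1.21, 60,-13,-122,0,-1.21, 60,-13,-122,0,-1.21, 60,-13,-122,0,-1.21, 60,-13,-122,0,-1.21, 60,-13,-122,0,-1.21, 60,-13,-122,0,-1.21]'
python3 - <<'E'
from h import *
c,im=shot("wrist","sc1");s=arm.get_state();print(s["tcp_pos"],head(s["tcp_rot"]),s["joints"],s["clock"])
o=rect(c,im,(478,-286),-1.145,12,130,200,3)
cv2.imwrite("pics/sc1r.png",o[:,:,::-1])
c,im=shot("scene","scn1")
E
```

```text
clock: 14.2
tcp_pos: [472.3, -98.3, 189.2]
tcp_rot: [0.0, 0.999, 0.034, 0.003]
force: [1.4, -0.7, 0.8]
gripper_width: 87.2
clock: 15.2
tcp_pos: [456.4, -222.0, 185.5]
tcp_rot: [0.0, 0.842, -0.54, -0.0]
force: [0.6, 0.7, -0.5]
gripper_width: 60.5
[ 456.37191516 -222.03125556  185.47473578] -1.1412269029976314 [-1.32511410e-01  2.17753154e-01 -3.31543806e-01 -4.93733858e-05
 -1.02175371e+00  5.62106606e-01] 15.25
```

View pics/sc1.png

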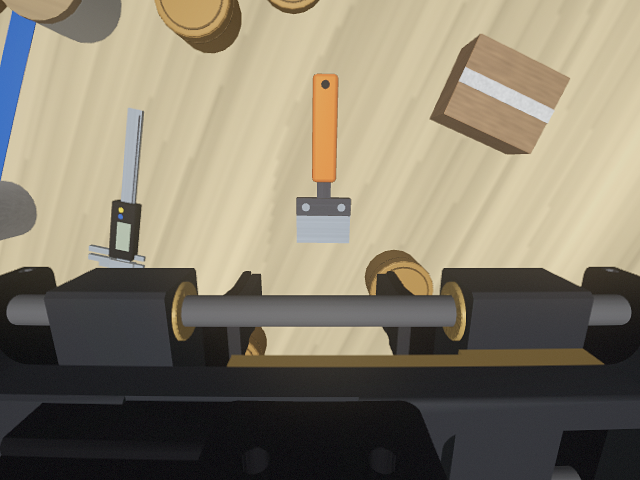

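View pics/sc1r.png

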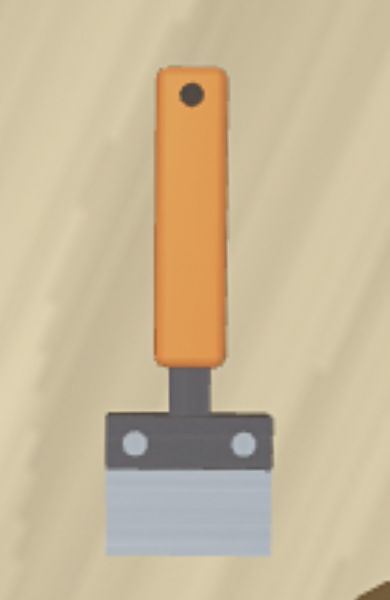

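View pics/scn1.png

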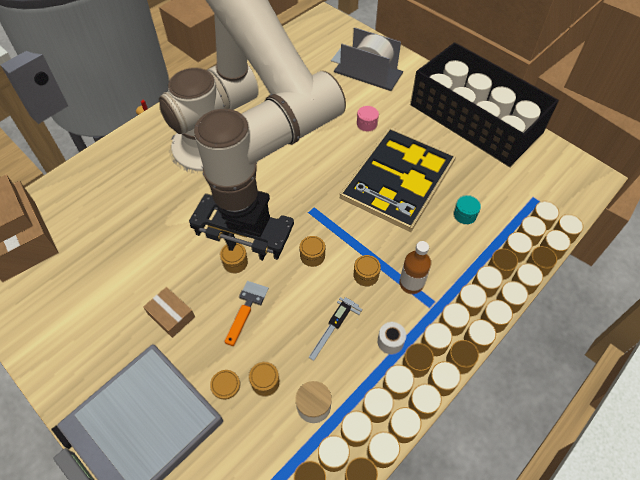

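Run:
```python
from h import *
c,im=load("sc1")
# from rect image px -> world at z12 -> reproject to raw px
def raw(x,y):
    lx=(300-y)/3; ly=(195-x)/3; t=-1.145
    return world2pix(c,[478+lx*np.cos(t)-ly*np.sin(t),-286+lx*np.sin(t)+ly*np.cos(t),12])[0]
P=np.array([pix2world(c,raw(x,y),[z])[0] for x,y,z in [(192,67,16),(190.5,366,14),(189,555,5)]])
print(P.round(1),np.linalg.norm(P[2]-P[0]),np.linalg.norm(P[1]-P[0]))
d=(P[0]-P[2])[:2];d/=np.linalg.norm(d);print("heading",np.arctan2(d[1],d[0]),"grip",(P[2][:2]+d*82).round(1),(P[0][:2]-d*82).round(1))
```

```text
[[ 510.7 -355.4   16. ]
 [ 470.4 -265.4   14. ]
 [ 443.9 -206.2    5. ]] 163.85069535507614 98.62815195958987
heading -1.150068854709859 grip [ 477.4 -281.1] [ 477.2 -280.6]
```

```bash
python3 -m pendant '[60,21,-59,-40,-0.009, 60,21,-59,-80,-0.009, 60,21,-59,-120,-0.009, 60,21,-59,-150,-0.009, 60,21,-59,-168,-0.009, 60,21,-59,-177,-0.009, 60,21,-59,-181,-0.009, 60,21,-59,-181,-0.009, 60,21,-59,-181,-0.009]'
```

```text
clock: 16.2
tcp_pos: [478.4, -281.3, 5.8]
tcp_rot: [-0.0, 0.839, -0.545, 0.001]
force: [-0.1, 0.1, 0.3]
gripper_width: 60.0
```

```bash
python3 -m pendant '[50,-1,0.4,-2,0, 30,-1,0.4,-2,0, 10,-1,0.4,-2,0, 10,-1,0.4,-2,0, 10,-1,0.4,-2,0, 10,-1,0.4,-2,0]'
python3 -m pendant '[10,0,0,15,0, 10,0,0,40,0, 10,0,0,80,0, 10,0,0,110,0, 10,0,0,110,0, 10,0,0,110,0]'
python3 - <<'E'
from h import *
c,im=shot("wrist","sc2");s=arm.get_state();print(s["tcp_pos"],head(s["tcp_rot"]),s["gripper_width"],s["force"],s["torque"],s["clock"])
E
```

```text
clock: 16.8
tcp_pos: [476.6, -280.7, 2.7]
tcp_rot: [-0.0, 0.838, -0.545, 0.0]
force: [0.2, 0.0, -0.1]
gripper_width: 23.3
clock: 17.4
tcp_pos: [476.1, -280.4, 112.7]
tcp_rot: [-0.0, 0.838, -0.545, 0.0]
force: [0.3, -0.2, -1.6]
gripper_width: 23.7
[ 475.37219319 -280.18556905  111.58397788] -1.1534386602029272 23.506136205753233 [ 0.13618716 -1.53608818 -2.42169921] [0.01605577 0.01240818 0.01618382] 17.45
```

View pics/sc2.png

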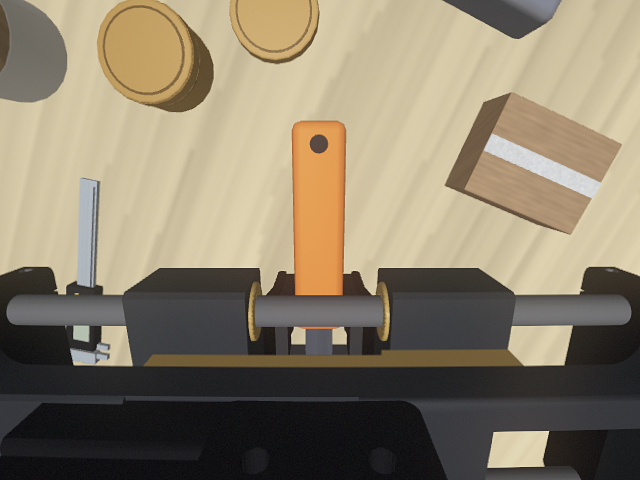

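```bash
python3 - <<'E'
from h import *
c,im=load("sc2");s=arm.get_state();z=s["tcp_pos"][2]+13.3
print(local(pix2world(c,(319,121.5),[z])[0],s).round(1))
c,im=load("top0");print(pix2world(c,[(133,185),(131,318),(178,331)],[100,100,46]).round(0))
E
python3 -m pendant '[10,0,327,10,-0.9, 10,0,327,10,-0.9, 10,0,327,10,-0.9, 10,0,327,10,-0.9, 10,0,327,10,-0.9, 10,0,327,10,-0.9, 10,0,327,10,-0.9, 10,0,327,10,-0.9]'
python3 -m pendant '[10,-16,328,-30,-0.87, 10,-16,328,-30,-0.87, 10,-16,328,-30,-0.87, 10,-16,328,-30,-0.87, 10,-16,328,-30,-0.87, 10,-16,328,-30,-0.87, 10,-16,328,-30,-0.87, 10,-16,328,-30,-0.87, 10,-16,328,-30,-0.87, 10,-16,328,-30,-0.87]'
python3 - <<'E'
from h import *
c,im=shot("wrist","sc3");s=arm.get_state();print(s["tcp_pos"],head(s["tcp_rot"]),s["gripper_width"],s["joints"],s["clock"])
E
```

```text
[82.8  0.4 13.3]
[[679. 496. 100.]
 [320. 484. 100.]
 [282. 372.  46.]]
clock: 18.25
tcp_pos: [475.5, 49.3, 121.2]
tcp_rot: [-0.001, -0.519, 0.855, 0.0]
force: [1.3, -0.1, -1.0]
gripper_width: 23.7
clock: 19.25
tcp_pos: [459.6, 372.7, 91.0]
tcp_rot: [-0.001, -0.109, 0.994, -0.001]
force: [-0.5, 0.9, -2.0]
gripper_width: 23.7
[460.01343564 372.66024077  91.61704982] 3.359226896942445 23.815718024351405 [ 9.54070781e-01  4.52957474e-01 -2.42989729e-01 -2.80705285e-04
 -8.77562260e-01 -2.30705319e+00] 19.3
```

View pics/sc3.png

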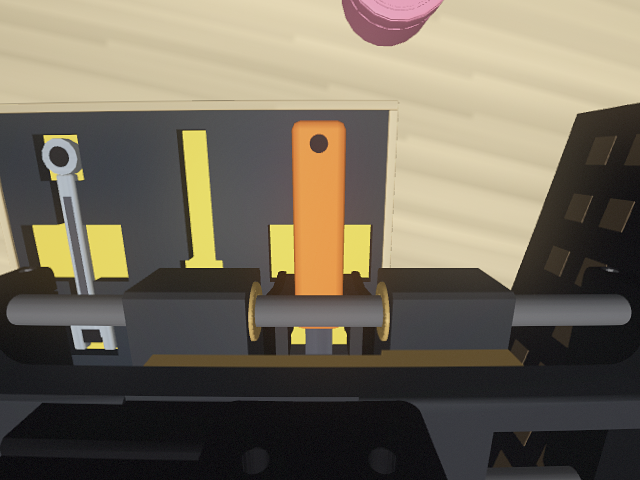

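```bash
python3 -m pendant '[10,1,2,-30,0, 10,1,2,-55,0, 10,1,2,-65,0, 10,1,2,-66,0, 10,1,2,-66,0, 10,1,2,-66,0]'
python3 - <<'E'
from h import *
c,im=shot("wrist","sc4");s=arm.get_state();print(s["tcp_pos"],head(s["tcp_rot"]),s["gripper_width"],s["clock"])
P=(479.9,284.6);t=.2182
def tl(p,zz):
    w=pix2world(c,p,[zz])[0];d=w[:2]-P;return w.round(1),(d[0]*np.cos(t)+d[1]*np.sin(t)).round(1),(-d[0]*np.sin(t)+d[1]*np.cos(t)).round(1)
im=np.ascontiguousarray(im)
# overlay predicted pocket outline (z=18) and foam edge
def W(lx,ly,z): return world2pix(c,[P[0]+lx*np.cos(t)-ly*np.sin(t),P[1]+lx*np.sin(t)+ly*np.cos(t),z])[0]
for pl in ([(-100,-46),(-100,138),(0,138)],[(-22,92-15),(-85,92-15),(-85,92+15),(-22,92+15)],[(22,92-38),(-22,92-38),(-22,92+38),(22,92+38)]):
    q=np.array([W(a,b,18) for a,b in pl]).round().astype(int); cv2.polylines(im,[q.reshape(-1,1,2)],False,(0,255,0),1)
cv2.imwrite("pics/sc4o.png",cv2.resize(im[80:280,180:440,::-1],None,fx=3,fy=3,interpolation=3))
E
```

```text
clock: 19.9
tcp_pos: [462.3, 376.9, 28.1]
tcp_rot: [0.001, -0.109, 0.994, 0.001]
force: [0.3, 0.7, -1.3]
gripper_width: 23.5
[462.13601359 376.93791651  28.04975861] 3.3603868402238537 23.335419392778153 19.95
```

View pics/sc4o.png

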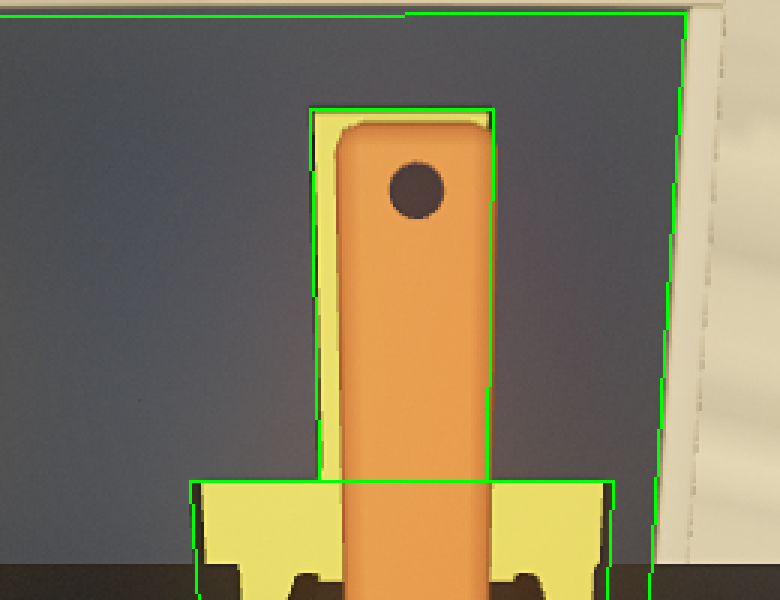

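```bash
python3 -m pendant '[10,-1.3,-2.4,0,-0.001, 10,-1.3,-2.4,-3,-0.001, 10,-1.3,-2.4,-3,-0.001, 10,-1.3,-2.4,-3,-0.001]'
python3 - <<'E'
from h import *
c,im=shot("wrist","sc5");s=arm.get_state();print(s["tcp_pos"],head(s["tcp_rot"]),s["force"],s["clock"])
cv2.imwrite("pics/sc5c.png",cv2.resize(im[80:280,180:440,::-1],None,fx=3,fy=3,interpolation=3))
E
```

```text
clock: 20.35
tcp_pos: [460.1, 373.9, 23.6]
tcp_rot: [-0.0, -0.109, 0.994, -0.0]
force: [-0.1, -0.0, -2.5]
gripper_width: 23.8
[460.13760167 373.95404864  23.59270007] 3.3595514365887444 [ 0.49636116  0.38868326 -1.98353103] 20.4
```

View pics/sc5c.png

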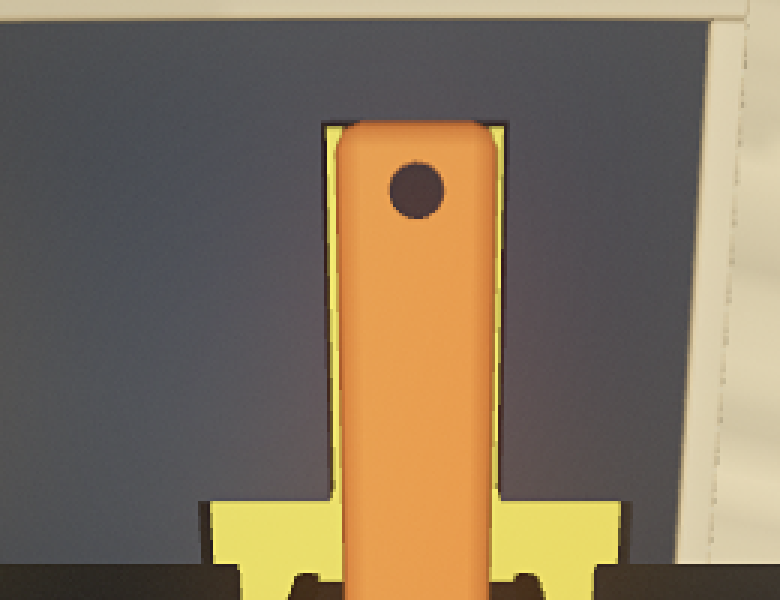

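```bash
python3 -m pendant '[10,0.7,0.2,-4,0, 10,0.7,0.2,-8,0, 10,0.7,0.2,-11,0, 10,0.7,0.2,-12.5,0, 10,0.7,0.2,-12.5,0, 10,0.7,0.2,-12.5,0]'
python3 - <<'E'
from h import *
c,im=shot("wrist","sc6");s=arm.get_state();print(s["tcp_pos"],head(s["tcp_rot"]),s["force"],s["clock"])
E
python3 -m pendant '[26,0,0,0,0, 34,0,0,0,0, 38,0,0,0,0, 38,0,0,0,0, 38,0,0,20,0, 38,0,0,50,0, 60,0,0,100,0, 60,0,0,150,0, 60,0,0,150,0]'
python3 - <<'E'
from h import *
c,im=shot("wrist","sc7");s=arm.get_state();print(s["tcp_pos"],head(s["tcp_rot"]),s["force"],s["clock"])
E
```

```text
clock: 21.0
tcp_pos: [460.9, 374.2, 11.0]
tcp_rot: [0.0, -0.109, 0.994, 0.0]
force: [-0.0, -0.5, -1.8]
gripper_width: 23.4
[460.90850981 374.16636406  11.07429879] 3.359329832244817 [ 0.00913642 -0.36697302 -1.3907453 ] 21.05
clock: 21.95
tcp_pos: [464.3, 377.6, 169.7]
tcp_rot: [0.007, -0.109, 0.994, 0.005]
force: [1.2, 1.1, -0.1]
gripper_width: 54.2
[462.43100498 376.03813404 165.77095154] 3.3597536218431783 [-0.32102355  0.03211634 -0.74002295] 22.0
```

View pics/sc7.png

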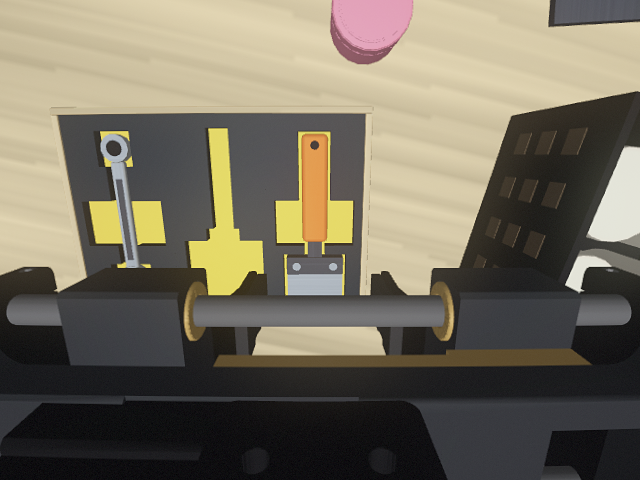

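```bash
python3 -m pendant '[60,86,-225,30,0.74, 60,86,-225,30,0.74, 60,86,-225,30,0.74, 60,86,-225,30,0.74, 60,86,-225,30,0.74, 60,86,-225,30,0.74]'
python3 -m pendant '[60,85,-224,0,0.744, 60,85,-224,0,0.744, 60,85,-224,0,0.744, 60,85,-224,0,0.744, 60,85,-224,0,0.744, 60,85,-224,0,0.744, 60,85,-224,0,0.744, 60,85,-224,0,0.744]'
python3 - <<'E'
from h import *
c,im=shot("wrist","ca1");s=arm.get_state();print(s["tcp_pos"],head(s["tcp_rot"]),s["joints"],s["clock"])
o=rect(c,im,(640,-134),-1.44,10,130,290,2)
cv2.imwrite("pics/ca1r.png",o[:,:,::-1])
E
```

```text
clock: 22.6
tcp_pos: [547.5, 145.1, 190.5]
tcp_rot: [-0.001, -0.46, 0.888, -0.0]
force: [-0.1, 1.5, -0.9]
gripper_width: 60.0
clock: 23.4
tcp_pos: [631.1, -74.7, 189.9]
tcp_rot: [0.001, 0.751, -0.66, -0.001]
force: [0.5, -0.2, -0.2]
gripper_width: 60.2
[631.23944256 -74.12729908 190.29669821] -1.4400821706141629 [ 1.37087384e-01  4.25900950e-01 -1.03341827e-02 -3.74002454e-04
 -1.13609191e+00 -6.21546034e-03] 23.45
```

View pics/ca1.png

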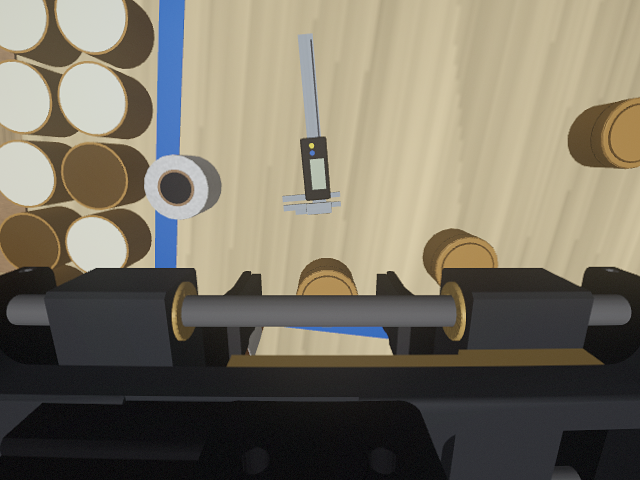

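View pics/ca1r.png

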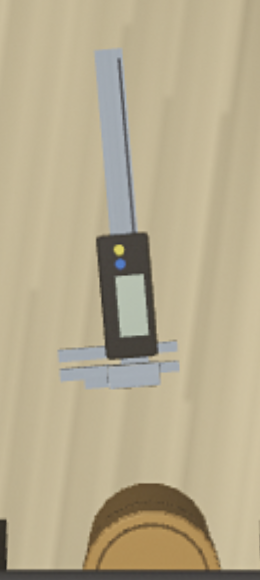

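Run:
```python
from h import *
c,im=load("ca1");t=-1.44
def raw(x,y):
    lx=(290-y)/2; ly=(130-x)/2
    return world2pix(c,[640+lx*np.cos(t)-ly*np.sin(t),-134+lx*np.sin(t)+ly*np.cos(t),10])[0]
f=lambda x,y,z: pix2world(c,raw(x,y),[z])[0][:2]
B=np.array([f(*p,13) for p in [(97,238),(148,233),(157,353),(107,358)]]);print("body",B.mean(0))
d1=B[0]+B[1]-B[2]-B[3];print("h body",np.arctan2(d1[1],d1[0]),np.linalg.norm(d1)/2,np.linalg.norm(B[0]-B[1]))
e=(f(95,50,6)+f(121,49,6))/2; m=(f(109,233,6)+f(134,232,6))/2; d=e-m
print("beam h",np.arctan2(d[1],d[0]),"end->grip",np.linalg.norm(e-B.mean(0)))
j=f(59,354,7);h=np.arctan2(d1[1],d1[0]);q=j-B.mean(0);print("jaw local",q@[np.cos(h),np.sin(h)],q@[-np.sin(h),np.cos(h)])
h2=np.arctan2(*(e-B.mean(0))[::-1]);print(h2)
```

```text
body [ 640.99377496 -131.17554085]
h body -1.3609981028695954 59.66116832551911 25.398096878317507
beam h -1.3663628946991415 end->grip 124.6346527516571
jaw local -26.85186369257237 36.699830382169914
-1.3613930756313526
```

```bash
python3 -m pendant '[60,9.8,-56.8,-40,0.076, 60,9.8,-56.8,-80,0.076, 60,9.8,-56.8,-120,0.076, 60,9.8,-56.8,-150,0.076, 60,9.8,-56.8,-168,0.076, 60,9.8,-56.8,-178,0.076, 60,9.8,-56.8,-183,0.076, 60,9.8,-56.8,-183,0.076, 60,9.8,-56.8,-183,0.076, 60,9.8,-56.8,-183,0.076]'
```

```text
clock: 24.45
tcp_pos: [642.5, -131.5, 9.6]
tcp_rot: [-0.001, 0.776, -0.63, 0.001]
force: [0.4, 0.4, 0.4]
gripper_width: 60.3
```

```bash
python3 -m pendant '[60,-1.5,0.3,-3,0, 60,-1.5,0.3,-6,0, 60,-1.5,0.3,-6,0, 40,-1.5,0.3,-6,0, 20,-1.5,0.3,-6,0, 10,-1.5,0.3,-6,0, 10,-1.5,0.3,-6,0, 10,-1.5,0.3,-6,0, 10,-1.5,0.3,-6,0]'
python3 -m pendant '[10,0,0,15,0, 10,0,0,40,0, 10,0,0,80,0, 10,0,0,110,0, 10,0,0,110,0, 10,0,0,110,0]'
python3 - <<'E'
from h import *
c,im=shot("wrist","ca2");s=arm.get_state();print(s["tcp_pos"],head(s["tcp_rot"]),s["gripper_width"],s["force"],s["torque"],s["clock"])
E
```

```text
clock: 25.35
tcp_pos: [640.3, -131.4, 2.2]
tcp_rot: [-0.0, 0.776, -0.63, 0.0]
force: [0.2, -0.4, -0.1]
gripper_width: 25.7
clock: 25.95
tcp_pos: [640.2, -131.2, 113.7]
tcp_rot: [-0.001, 0.776, -0.63, 0.001]
force: [-0.2, 0.1, -0.9]
gripper_width: 25.8
[ 639.41344374 -131.18792742  112.14544538] -1.3642416853187906 25.57947901528773 [-0.28708186 -0.45018693 -1.66289367] [0.03467272 0.04888819 0.02850059] 26.0
```

View pics/ca2.png

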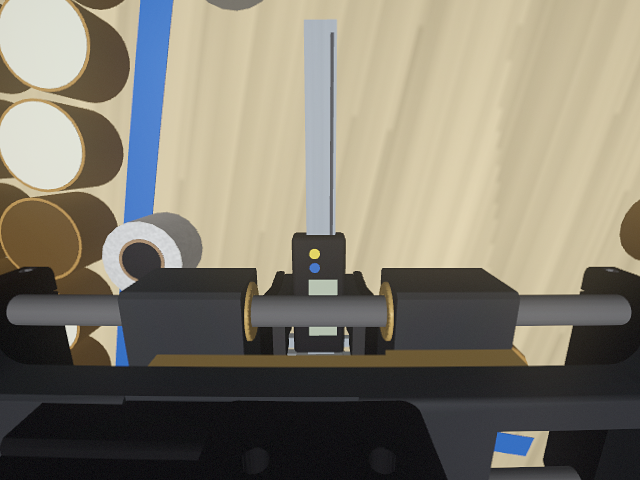

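Run:
```python
from h import *
c,im=load("ca2");s=arm.get_state()
for p,dz in [((320,20),3.5),((320,233.5),10.8),((305,120),3.5),((336,120),3.5)]: print(local(pix2world(c,p,[s["tcp_pos"][2]+dz])[0],s).round(1))
P=(479.9,284.6);t=.2182
for n,box in (("sc4",(100,300,60,280)),("tn2",(200,400,90,280))):
    c,im=load(n)
    def W(lx,ly,z): return world2pix(c,[P[0]+lx*np.cos(t)-ly*np.sin(t),P[1]+lx*np.sin(t)+ly*np.cos(t),z])[0]
    a=3.5
    s4=4
    big=cv2.resize(im,None,fx=s4,fy=s4,interpolation=3)
    for pl in ([(61,a+38),(17,a+38),(17,a-38),(61,a-38),(61,a+38)],[(17,a+10),(-88,a+10),(-88,a-10),(17,a-10)],[(88,a+26),(88,a-40),(61,a-40)],[(88,a+26),(61,a+26)]):
        q=((np.array([W(x,y,18) for x,y in pl])+.5)*s4).round().astype(int); cv2.polylines(big,[q.reshape(-1,1,2)],False,(0,255,0),1)
    x0,x1,y0,y1=box
    cv2.imwrite(f"pics/{n}p.png",big[y0*s4:min(y1,y0+150)*s4+200 if False else y1*s4,x0*s4:x1*s4][:600*2])
    o=cv2.imread(f"pics/{n}p.png");print(o.shape);cv2.imwrite(f"pics/{n}p.png",cv2.resize(o,None,fx=.68,fy=.68,interpolation=3))
```

```text
[125.5   0.    3.5]
[32.3 -0.1 10.8]
[84.3  6.9  3.5]
[84.3 -7.4  3.5]
(880, 800, 3)
(760, 800, 3)
```

View pics/sc4p.png

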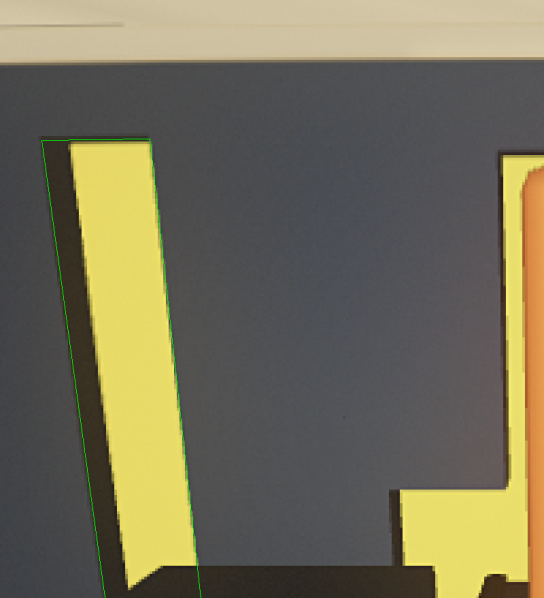

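View pics/tn2p.png

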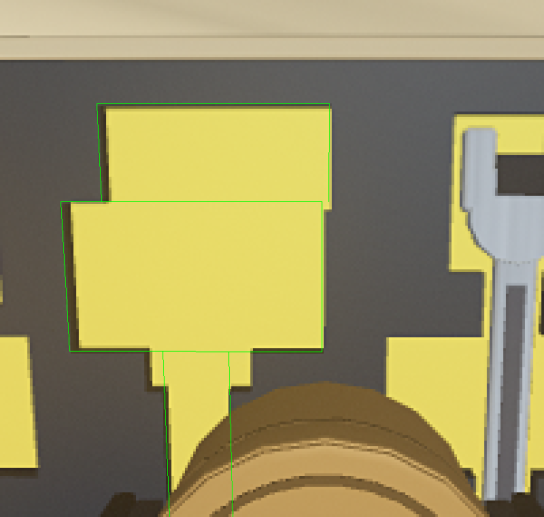

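```bash
python3 -m pendant '[10,-30,20,40,-0.15, 10,-60,40,70,-0.3, 10,-90,70,80,-0.45, 10,-122,110,80,-0.6, 10,-122,150,80,-0.75, 10,-122,200,80,-0.9, 10,-122,240,80,-1.05, 10,-122,280,70,-1.2, 10,-122,330,40,-1.35, 10,-122,380,0,-1.5]'
python3 -m pendant '[10,0,48,-30,-0.059, 10,0,48,-30,-0.059, 10,0,48,-50,-0.059, 10,0,48,-60,-0.059, 10,0,48,-60,-0.059, 10,0,48,-60,-0.059]'
python3 - <<'E'
from h import *
c,im=shot("wrist","ca3");s=arm.get_state();print(s["tcp_pos"],head(s["tcp_rot"])-2*np.pi,s["gripper_width"],s["clock"])
E
```

```text
clock: 27.0
tcp_pos: [517.8, 232.5, 125.2]
tcp_rot: [0.0, -0.16, 0.987, 0.0]
force: [1.1, 0.1, -1.7]
gripper_width: 25.7
clock: 27.6
tcp_pos: [518.3, 278.0, 66.3]
tcp_rot: [-0.0, -0.133, 0.991, -0.0]
force: [0.3, 1.1, -0.9]
gripper_width: 25.7
[518.68042467 278.27896027  66.82692382] -2.875064105675298 25.835635142980962 27.65
```

View pics/ca3.png

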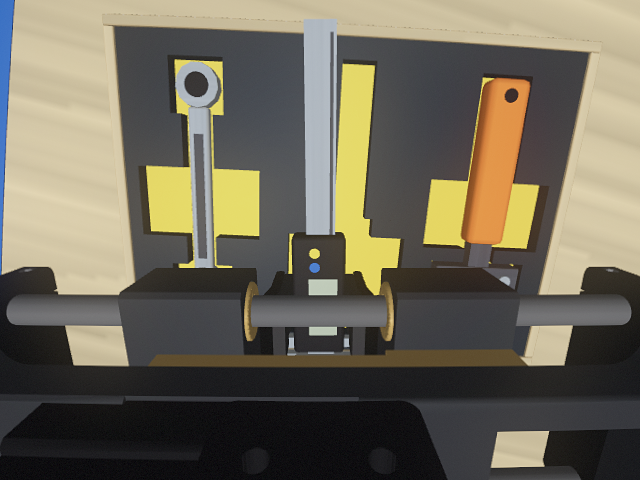

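```bash
python3 -m pendant '[10,0,18.5,0,-0.0485, 10,0,18.5,0,-0.0485, 10,0,18.5,-20,-0.0485, 10,0,18.5,-38,-0.0485, 10,0,18.5,-40,-0.0485, 10,0,18.5,-40,-0.0485, 10,0,18.5,-40,-0.0485]'
python3 - <<'E'
from h import *
c,im=shot("wrist","ca4");s=arm.get_state();print(s["tcp_pos"],head(s["tcp_rot"])-2*np.pi,s["gripper_width"],s["clock"])
cv2.imwrite("pics/ca4c.png",cv2.resize(im[10:280,190:450,::-1],None,fx=2.2,fy=2.2,interpolation=3))
E
```

```text
clock: 28.35
tcp_pos: [518.9, 297.4, 27.3]
tcp_rot: [0.001, -0.109, 0.994, 0.001]
force: [-0.0, 0.1, -0.8]
gripper_width: 25.6
[518.90112619 297.51570685  27.39964349] -2.922878941158044 25.744414630604126 28.4
```

View pics/ca4c.png

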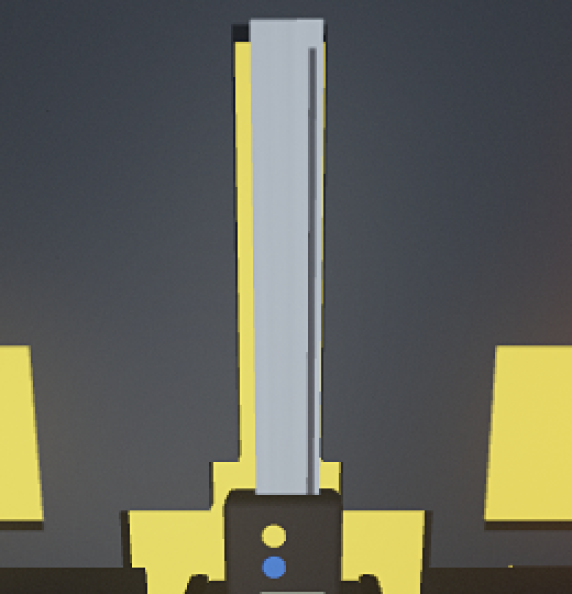

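Run:
```python
from h import *
c,im=load("ca4");s=arm.get_state();P=(479.9,284.6);t=.2182
def tl(p,zz):
    w=pix2world(c,p,[zz])[0];d=w[:2]-P;return (d[0]*np.cos(t)+d[1]*np.sin(t)).round(1),(-d[0]*np.sin(t)+d[1]*np.cos(t)).round(1)
k=lambda x,y:(190+x/2.2,10+y/2.2)
z=s["tcp_pos"][2]
print("beam end",tl(k(286,18),z+3.5),tl(k(286,18),z+6),"pocket end",tl(k(280,25),18))
print("body back",tl(k(283,489),z+10.8),"beam mid",tl(k(286,300),z+3.5),"pocket mid",tl(k((238+323)/2,300),18),tl(k(238,300),18),tl(k(323,300),18))
```

```text
beam end (np.float64(-85.2), np.float64(5.2)) (np.float64(-84.3), np.float64(5.2)) pocket end (np.float64(-88.6), np.float64(4.0))
body back (np.float64(7.1), np.float64(4.7)) beam mid (np.float64(-32.1), np.float64(5.3)) pocket mid (np.float64(-32.6), np.float64(4.1)) (np.float64(-32.6), np.float64(-5.5)) (np.float64(-32.6), np.float64(13.8))
```

```bash
python3 -m pendant '[10,0.3,-1.3,0,0, 10,0.3,-1.3,-3,0, 10,0.3,-1.3,-3,0, 10,0.3,-1.3,-3,0, 10,0.3,-1.3,-3,0]'
python3 - <<'E'
from h import *
c,im=shot("wrist","ca5");s=arm.get_state();print(s["tcp_pos"],head(s["tcp_rot"])-2*np.pi,s["force"],s["clock"])
cv2.imwrite("pics/ca5c.png",cv2.resize(im[10:280,190:450,::-1],None,fx=2.2,fy=2.2,interpolation=3))
E
```

```text
clock: 28.9
tcp_pos: [518.5, 295.8, 23.0]
tcp_rot: [0.0, -0.109, 0.994, -0.0]
force: [0.1, 0.4, -1.4]
gripper_width: 25.7
[518.45011786 295.84430072  23.03461134] -2.923078416101758 [ 0.1921212  -0.13735183 -1.04940489] 28.95
```

View pics/ca5c.png

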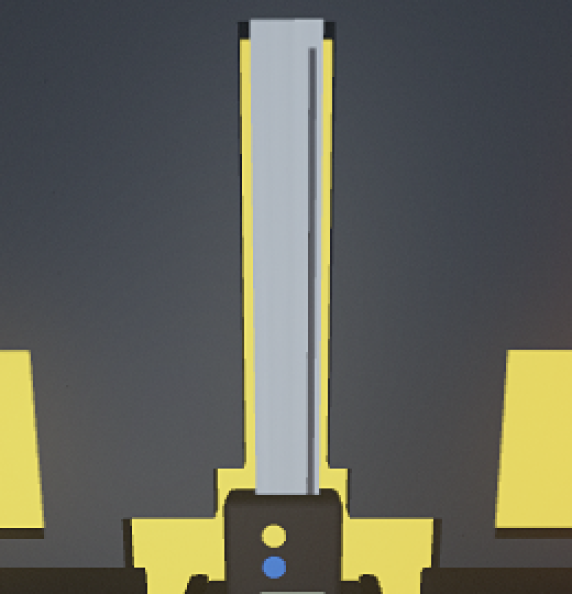

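```bash
python3 -m pendant '[10,0,0,-4,0, 10,0,0,-8,0, 10,0,0,-11,0, 10,0,0,-12.5,0, 10,0,0,-12.5,0, 10,0,0,-12.5,0]'
python3 - <<'E'
from h import *
c,im=shot("wrist","ca6");s=arm.get_state();print(s["tcp_pos"],head(s["tcp_rot"])-2*np.pi,s["force"],s["clock"])
cv2.imwrite("pics/ca6c.png",cv2.resize(im[10:280,190:450,::-1],None,fx=2.2,fy=2.2,interpolation=3))
E
```

```text
clock: 29.55
tcp_pos: [518.5, 295.9, 10.5]
tcp_rot: [0.0, -0.109, 0.994, 0.0]
force: [-0.0, 0.1, -1.7]
gripper_width: 25.8
[518.51490244 295.85094648  10.55147852] -2.9231690839115636 [-0.35952563 -0.09059376 -1.10036296] 29.6
```

View pics/ca6c.png

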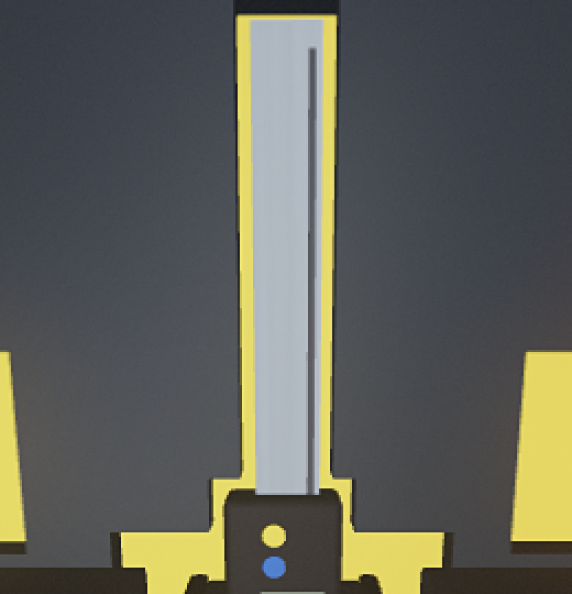

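Well centred and in the cut-out, with no contact force. I'll release and back off.

```bash
python3 -m pendant '[28,0,0,0,0, 34,0,0,0,0, 40,0,0,0,0, 40,0,0,0,0, 40,0,0,20,0, 40,0,0,50,0, 60,0,0,90,0, 60,0,0,140,0, 60,0,0,190,0]'
python3 -m pendant '[60,77,17,60,0, 60,77,17,60,0, 60,77,17,60,0, 60,77,17,60,0, 60,77,17,60,0]'
python3 - <<'E'
from h import *
c,im=shot("wrist","fin1");s=arm.get_state();print(s["tcp_pos"],s["clock"])
P=(479.9,284.6);t=.2182
o=rect(c,im,P,t,12,300,225,2.6);cv2.imwrite("pics/fin1r.png",o[:,:,::-1])
c,im=shot("scene","fin2");shot("top","fin3")
E
```

```text
clock: 30.5
tcp_pos: [518.1, 295.4, 202.2]
tcp_rot: [-0.0, -0.109, 0.994, -0.0]
force: [0.8, 0.9, -0.5]
gripper_width: 55.6
clock: 31.0
tcp_pos: [594.1, 312.2, 258.8]
tcp_rot: [-0.002, -0.109, 0.994, -0.001]
force: [-0.0, -0.6, -0.3]
gripper_width: 59.8
[593.99410755 312.18641161 258.93552944] 31.05
```

View pics/fin1r.png

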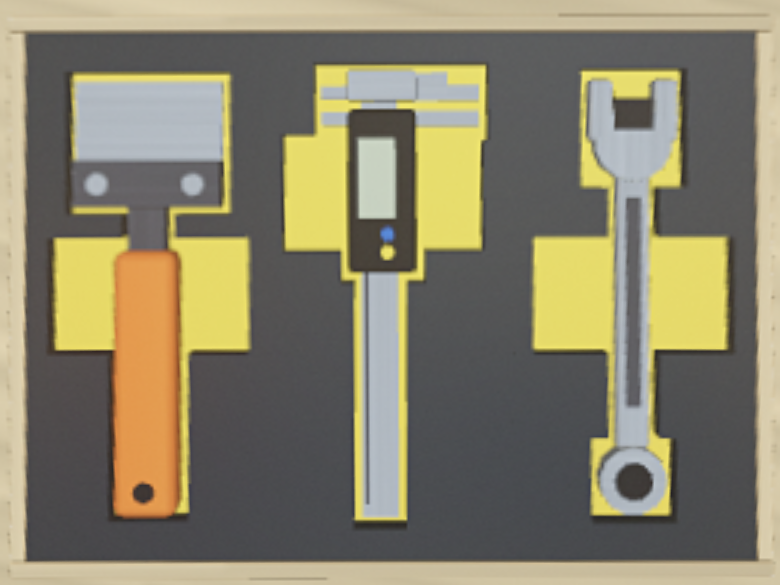

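View pics/fin2.png

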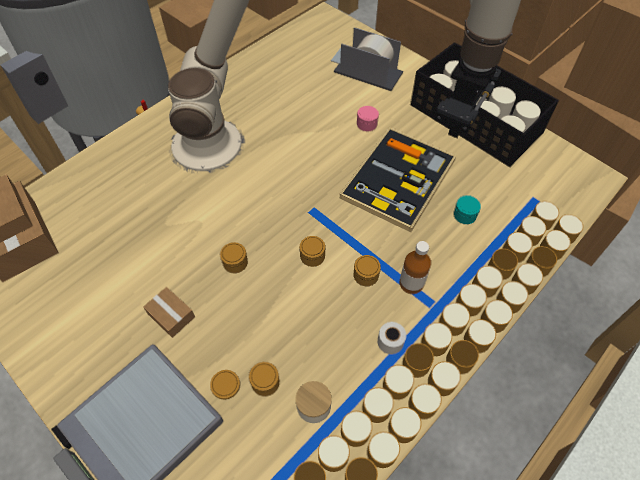

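View pics/fin3.png

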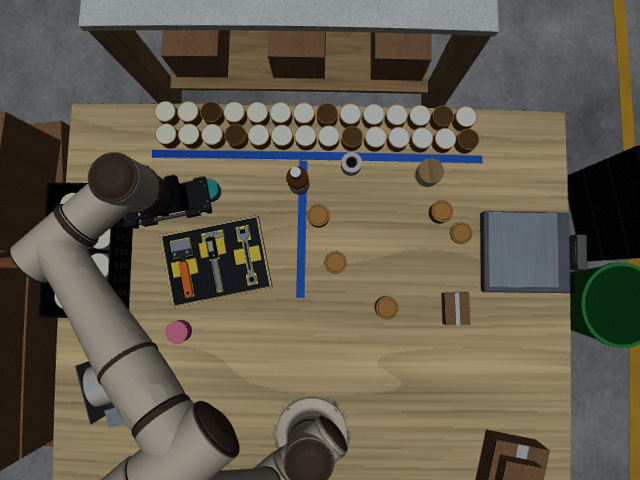

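```bash
python3 -m pendant '[60,0,0,0,0, 60,0,0,0,0, 60,0,0,0,0]'; python3 -c "
from h import *
c,im=load('fin3');print(pix2world(c,(335,262),[46]),arm.get_state()['force']);print(ticket.sign_off())"
```

```text
clock: 31.45
tcp_pos: [595.2, 312.8, 260.6]
tcp_rot: [-0.0, -0.109, 0.994, -0.0]
force: [0.5, -0.3, -0.0]
gripper_width: 59.9
[[481.30630466 -58.99256488  46.        ]] [ 0.51788581 -0.28515647 -0.03478763]
the job is handed in; nothing more can be done
None
```

The job is handed in at about 31.5 s of the 72 s allowed. The spanner, scraper and caliper are each in their own cut-out, the right way round. The gold tin stands on the bench at about (481, -59) mm, roughly 97 mm to the tins' side of the tape's middle line.

- **Fit in the tray:** the last wrist picture shows all three tools inside their outlines. The gripper's height at each release agreed to within about 0.5 mm with the tool lying on the cut-out's bottom.
- **Other things on the bench:** the last scene and top pictures show the tins, lid, jar, bottle, labels and carton where they were. I judged this by eye and did not measure each one.
- **Robot:** it stood well clear at the end, touching nothing.
- **Disagreement:** a first rough estimate of the tray from the top camera was about 6 mm off the wrist-camera value. I used the wrist value, and the cut-out outlines I drew from it matched the pictures. No check failed.

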